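Line up the bottles by height on the strip

ROBOT

A 6-joint arm with a two-finger parallel gripper is mounted at the origin on a cart in front of the work surface, level with it; the furniture and walls round the work are solid. World frame = base frame: x ahead of the robot, y to its left, z up, the work surface at z = 0. Lengths are in m, angles in rad, forces in N, time in s.
With the tool pointing down it reaches from about 0.275 to 0.775 m from the base axis. Payload 14.6 kg.
Tool frame: the origin (TCP) lies midway between the tips of the shut fingers; the grasp point (between the pads) lies 19 mm behind it; z points along the fingers, y is the direction in which the jaws open and shut (so a half turn about z gives the same grasp; the last joint's range is limited). The gripper opens to 85 mm and grips with 20 to 120 N. Pads are 22 mm wide; open, the fingers measure 114 mm over their backs; the gripper's body (76 mm by 85 mm) begins 54 mm behind the grasp point. The pads swing forward as they close: fully open they stand 13 mm farther back than shut.
Start: joints at [1.139, 0.263, -0.048, 1.259, 0, 1.415], TCP at [0.143, 0.505, 0.231] pointing down, gripper open.
Joint ranges: [-2.65, 2.65], [-0.89, 1.7], [-1.18, 1.37], [-2.13, 2.11], [-1.35, 1.29], [-3.14, 3.14]. Speed limits (rad/s): [1.89, 1.89, 2.57, 2.79, 3.14, 3.14].

INTERFACE

Orientations are given as a unit quaternion [w, x, y, z].
In Python, from bench import manip gives the robot as it stands.
- The arm moves only by the shell command python3 -m handwheel 'ROWS'. ROWS is JSON, one flat list of numbers, 5 for each row, row after row: the gripper's target within -1 to 1 (shut at 1, half-way at 0, fully open at -1), then the shift along the tool's x, y, z each as a share of 0.15 m, from -1 to 1, then the turn about the tool's z as a share of 2 rad, from -1 to 1. A call has 1 to 8 rows; each row is the pose to reach, as a shift and turn from the pose commanded when the call began, along the tool's axes at that moment; what a row does not reach only later rows make up. A row lasts 1/10 s, in which the tool goes at most 50 mm and 8.59 degrees, less where a joint would pass 70% of its speed; a pose out of reach is approached as far as the arm can. A call with a number of a shift or a turn outside -1 to 1 is refused whole. A call with a gripper value outside its range is refused whole. The fingers move at their own pace and stop on an object; the grip force is fixed at half the most. Time passes only in rows, so rows that repeat a pose let the fingers close. It gives the time, the measured TCP pose, the force and the opening at its end, in the units of the state.
- manip.get_obs(): the state, without advancing time (a new reading comes with each control period).
- manip.read_camera(name): name is "side" or "top" or "wrist"; returns (picture, depth): 384x512x3 uint8, red, green, blue; 384x512 float32, m along the optical axis (not along the pixel's ray), 0 where there is no reading.
- manip.calibration(name): a dict with "fov_y" (degrees; the focal length in pixels is half the picture's height over the tangent of half this angle, whatever the lens; pixels are square), "cx", "cy" (the principal point, pixels), "R" (3x3) and "t" (3): a world point X has camera coordinates R X + t; the wrist camera has in their place "hand_eye" (4x4, takes a point from camera to tool coordinates, whose origin is the TCP and whose axes are the flange's). Camera axes: x right, y down, z forward; pixel columns grow to the right and rows downward; lengths in m; the calibration is good to about 2 mm. A picture is of the moment at which its call begins: read the wrist's pose just before it. calibration takes no time and is no camera call.
- manip.sign_off(): hands the job in, once; it reports no verdict.
The state is a dict: "t": time; "joint_positions": joint angles; "dq": joint speeds; "tau": joint torques, N m; "position": TCP position; "tcp_rot": TCP orientation; "force": force on the tool from outside, world axes, zero at the start; "ft_torque": the same for the moment, N m; "opening": opening from 0.0 (shut) to 1.0 (fully open).
Only numpy, scipy, OpenCV 4.12 (cv2) and the standard library are available. Lean on these libraries where they do the work, as an engineer would, in place of code of your own. Each camera call takes 0.05 s, during which the arm holds its last target.

TASK

Set out the four loose containers standing on the right (white rinse bottle, clear bottle, black-capped gel jar, squat white powder jar) on the strip in order of height: the tallest on the pad next to the tall end stop, then stepping down pad by pad to the shortest at the low end stop. Stand each one upright in the middle of its pad, let none of them fall over, and let go of them all.

Things in the scene. Friction and masses are not known exactly. Their poses are not given: they have to be found in the camera images.
- rinse_bottle: The tallest: white bottle with white ribbed cap, 61 mm diameter, 180 mm tall over the cap, 0.3 to 0.6 kg. The straight 61 mm body goes up to about 130 mm, then tapers to the cap. Origin: centre of its underside, z up its axis; it is round, so its yaw does not matter. Starts upright on the worktop to the right of the strip, its place exchanged with the other three.
- clear_bottle: The second tallest: clear greenish bottle with white cap, 45 mm diameter, 136 mm tall, 0.1 to 0.2 kg. The straight 45 mm body goes up to about 100 mm, then tapers to the cap. Origin: centre of its underside, z up its axis; it is round, so its yaw does not matter. Starts upright on the worktop to the right of the strip, its place exchanged with the other three.
- gel_jar: The third: slim jar with black ribbed cap with a green top, 39 mm diameter, 81 mm tall, about 0.07 kg. Grip it on the body, below 60 mm; the body is 39 mm wide. Origin: centre of its underside, z up its axis; it is round, so its yaw does not matter. Starts upright on the worktop to the right of the strip, its place exchanged with the other three.
- powder_jar: The shortest: squat white jar with a white ribbed screw cap, 41 mm diameter, 66 mm tall, about 0.05 kg. Grip it on the straight body, below 45 mm; the body is 39 mm wide. Origin: centre of its underside, z up its axis; it is round, so its yaw does not matter. Starts upright on the worktop to the right of the strip, its place exchanged with the other three.
- strip: Low fixed aluminium strip, 80 x 380 mm, 6 mm thick, 10 mm high lips on its long edges. Origin: centre of its underside; y along its length (towards pad_1), x across it. It carries the four pads and a stop at each end. A fixed machine 0.35 m high stands between strip and containers (foot about x 0.47 to 0.82, y -0.16 to 0.20): carry things round its near side, at x below 0.38.
- pad_1: The leftmost (largest y) of the four identical round grey pads on the strip, 64 mm across, 2 mm thick, fixed. Origin: centre of its underside, 6 mm above the worktop; its top is 8 mm above the worktop. Neighbouring pads are 80 mm apart centre to centre.
- pad_2: The second from the left of the four identical round grey pads on the strip, 64 mm across, 2 mm thick, fixed. Origin: centre of its underside, 6 mm above the worktop; its top is 8 mm above the worktop. Neighbouring pads are 80 mm apart centre to centre.
- pad_3: The third from the left of the four identical round grey pads on the strip, 64 mm across, 2 mm thick, fixed. Origin: centre of its underside, 6 mm above the worktop; its top is 8 mm above the worktop. Neighbouring pads are 80 mm apart centre to centre.
- pad_4: The rightmost (smallest y) of the four identical round grey pads on the strip, 64 mm across, 2 mm thick, fixed. Origin: centre of its underside, 6 mm above the worktop; its top is 8 mm above the worktop. Neighbouring pads are 80 mm apart centre to centre.
- tall_stop: White plate standing 70 mm high across one end of the strip, 10 mm thick, 66 mm wide, fixed for the run; it may be at either end, 58 mm beyond the end pad's centre. At the other end is a like plate only 16 mm high. Origin: centre of its underside, 6 mm above the worktop.
Mind the look-alikes: they are no part of the job. Leave any pink or purple look-alike of the clear_bottle alone.

How it is judged:
By the outcome, as a careful person would: the job done as asked, in the order asked, and still so for the second after the job is handed in, with the robot touching nothing.
It also fails if it takes over 141 s, if anything falls off the work surface, if the arm or the gripper's body presses on something with over 40 N, if the wrist force passes 120 N, or if a joint passes its speed limit or range.

## Working session

There is one attempt and no reset: what is moved stays moved. The work goes in short steps, Python scripts to look and compute and a shell command to move; the robot and the scene stay as the last step left them, time stands still between calls to the robot, and variables do not carry over. Pictures are saved under pics/ and viewed, and the job is handed in when it is done.

```bash
mkdir -p pics; ls; python3 - <<'E'
from bench import manip
import cv2,numpy as np
o=manip.get_obs(); print({k:np.round(v,3) for k,v in o.items()})
for n in("top","side","wrist"):
    im,d=manip.read_camera(n); cv2.imwrite(f"pics/{n}0.png",im[:,:,::-1]); np.save(f"pics/{n}0.npy",d)
    c=manip.calibration(n); print(n,{k:np.round(v,4).tolist() for k,v in c.items()})
E
```

```text
pics
{'t': np.float64(0.0), 'joint_positions': array([ 1.139,  0.263, -0.049,  1.259, -0.   ,  1.415]), 'dq': array([ 0.   ,  0.   , -0.001, -0.   , -0.001, -0.001]), 'tau': array([-2.0000e-03, -6.3762e+01,  3.8456e+01,  1.4000e-02, -0.0000e+00,
       -0.0000e+00]), 'position': array([0.143, 0.505, 0.231]), 'tcp_rot': array([-0.   ,  0.138,  0.99 , -0.001]), 'force': array([ 0.626,  0.473, -0.728]), 'ft_torque': array([0.013, 0.039, 0.006]), 'opening': np.float64(0.999)}
top {'fov_y': 57.0083, 'cx': 256.6942, 'cy': 194.2757, 'R': [[0.0034, -1.0, 0.0026], [-0.9945, -0.0036, -0.1043], [0.1043, -0.0023, -0.9945]], 't': [-0.0283, 0.4778, 1.0546]}
side {'fov_y': 49.6601, 'cx': 251.6314, 'cy': 194.6331, 'R': [[-0.9986, 0.0525, 0.0061], [0.0375, 0.786, -0.6171], [-0.0372, -0.616, -0.7868]], 't': [0.4977, 0.0082, 1.2699]}
wrist {'fov_y': 61.6992, 'cx': 255.2726, 'cy': 191.336, 'hand_eye': [[0.0003, -0.946, -0.324, 0.0849], [1.0, 0.0001, 0.0005, 0.0002], [-0.0005, -0.324, 0.946, -0.1427], [0.0, 0.0, 0.0, 1.0]]}
```

View pics/top0.png

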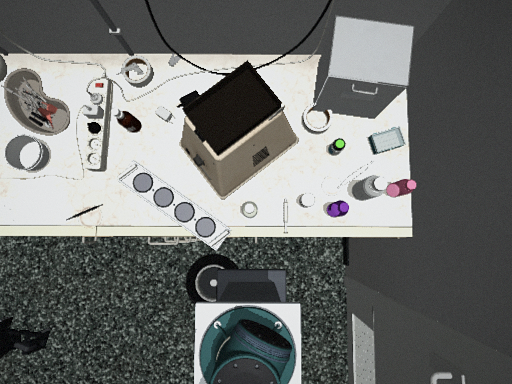

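View pics/side0.png

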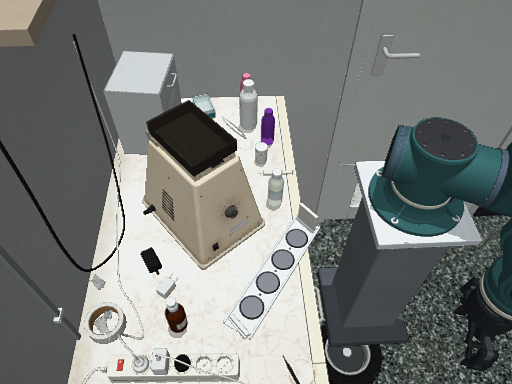

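View pics/wrist0.png

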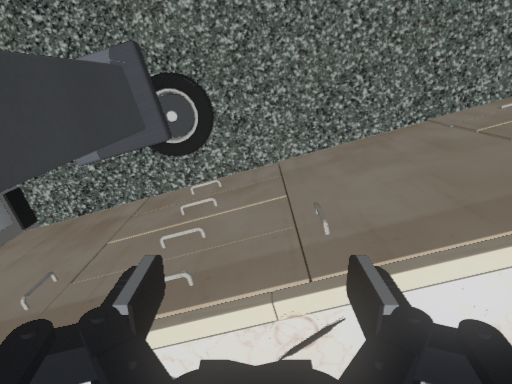

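```bash
cat > h.py <<'E'
from bench import manip
import cv2,numpy as np
from scipy.spatial.transform import Rotation as Rn
def cloud(n,d):
    c=manip.calibration(n); h,w=d.shape; f=h/2/np.tan(np.radians(c['fov_y'])/2)
    v,u=np.mgrid[:h,:w]; P=np.stack([(u-c['cx'])*d/f,(v-c['cy'])*d/f,d],-1)
    if n=='wrist':
        o=manip.get_obs(); q=o['tcp_rot']; R=Rn.from_quat([q[1],q[2],q[3],q[0]]).as_matrix()
        H=np.array(c['hand_eye']); P=P@H[:3,:3].T+H[:3,3]; return P@R.T+o['position']
    return (P-np.array(c['t']))@np.array(c['R'])
E
python3 - <<'E'
from h import *
for n in("top","side"):
    im=cv2.imread(f"pics/{n}0.png"); d=np.load(f"pics/{n}0.npy"); X=cloud(n,d)
    pts=dict(top=[(249,209),(307,200),(338,146),(378,183),(403,188),(338,208),(143,182),(164,197),(184,212),(205,227),(220,240),(128,172),(300,230)],
     side=[(276,174),(261,148),(249,85),(268,112),(297,238),(283,259),(270,282),(252,307),(310,214),(235,325)])[n]
    for u,v in pts: print(n,u,v,np.round(X[v,u],3))
    crop=im[140:260,110:420] if n=='top' else im[60:350,130:340]
    cv2.imwrite(f"pics/{n}c.png",cv2.resize(crop,None,fx=2.5,fy=2.5,interpolation=cv2.INTER_CUBIC) if n=='top' else cv2.resize(crop,None,fx=2,fy=2,interpolation=cv2.INTER_CUBIC))
E
```

```text
top 249 209 [ 0.426 -0.006  0.137]
top 307 200 [ 0.457 -0.174  0.068]
top 338 146 [ 0.616 -0.266  0.078]
top 378 183 [ 0.492 -0.344  0.181]
top 403 188 [ 0.488 -0.438  0.112]
top 338 208 [ 0.43  -0.25   0.129]
top 143 182 [0.517 0.328 0.006]
top 164 197 [0.47 0.26 0.01]
top 184 212 [0.424 0.197 0.008]
top 205 227 [0.378 0.132 0.008]
top 220 240 [0.339 0.085 0.008]
top 128 172 [0.546 0.371 0.018]
top 300 230 [ 0.37  -0.161  0.001]
side 276 174 [0.432 0.004 0.136]
side 261 148 [ 0.46  -0.168  0.065]
side 249 85 [ 0.49  -0.332  0.182]
side 268 112 [ 0.434 -0.257  0.134]
side 297 238 [0.378 0.134 0.009]
side 283 259 [0.424 0.198 0.009]
side 270 282 [0.464 0.264 0.007]
side 252 307 [0.515 0.33  0.009]
side 310 214 [0.343 0.097 0.072]
side 235 325 [0.559 0.376 0.013]
```

View pics/topc.png

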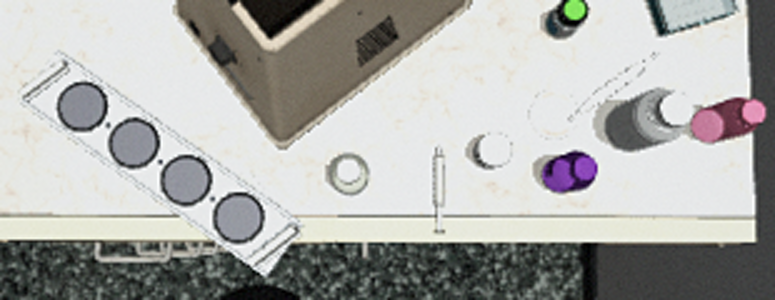

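View pics/sidec.png

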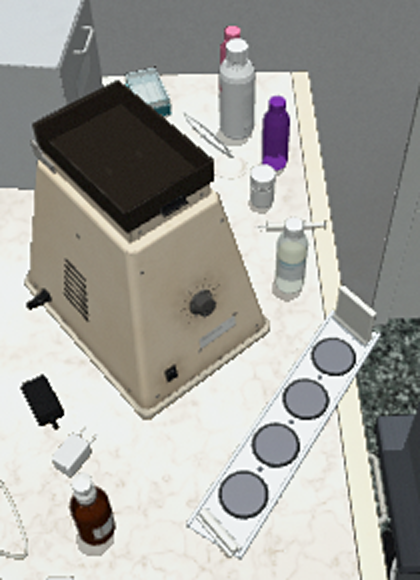

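```bash
python3 - <<'E'
from h import *
from scipy.optimize import least_squares
C={n:cloud(n,np.load(f"pics/{n}0.npy")) for n in("top","side")}
objs=dict(rinse=(.487,-.335,.0305,.03,.125,.182),clear=(.43,0,.0225,.02,.095,.136),gel=(.615,-.265,.0195,.015,.058,.08),powder=(.458,-.17,.0195,.01,.043,.066),purple=(.432,-.253,.0225,.02,.095,.135),pink=(.485,-.42,.0225,.02,.095,.135))
for k,(x,y,r,z0,z1,zt) in objs.items():
  for n in C:
    P=C[n].reshape(-1,3); m=(np.hypot(P[:,0]-x,P[:,1]-y)<r+.03)
    Q=P[m&(P[:,2]>z0)&(P[:,2]<z1)]; T=P[m&(P[:,2]>zt-.008)&(P[:,2]<zt+.01)]
    f=lambda p:np.hypot(Q[:,0]-p[0],Q[:,1]-p[1])-r
    s=least_squares(f,[x,y],loss='soft_l1',f_scale=.002).x if len(Q)>5 else [0,0]
    print(k,n,len(Q),np.round(s,4),'top',len(T),np.round(T.mean(0),4) if len(T) else '', 'zmax',np.round(P[m,2].max(),3))
    # mid of top extents
    if len(T): print('    mid',np.round((T.max(0)+T.min(0))/2,4), np.round(np.ptp(T,0),3))
# pads: grey pixels
for n in C:
  im=cv2.imread(f"pics/{n}0.png").astype(int); X=C[n]
  for i,(x,y) in enumerate([(.517,.329),(.47,.263),(.424,.198),(.378,.132)]):
    g=im.mean(-1); m=(np.hypot(X[...,0]-x,X[...,1]-y)<.038)&(g<185)&(g>90)&(X[...,2]>0)&(X[...,2]<.02)
    ys,xs=np.nonzero(m); P=X[m]; e=cv2.fitEllipse(cv2.convexHull(np.stack([xs,ys],1).astype(np.float32)))
    print(n,'pad',i+1,m.sum(),np.round((P.max(0)+P.min(0))/2,4),np.round(P.mean(0),4),np.round(np.ptp(P,0),3))
# machine extents near side by height
for n in C:
  P=C[n].reshape(-1,3)
  m=(P[:,0]>.38)&(P[:,0]<.75)&(P[:,1]>-.17)&(P[:,1]<.3)
  for a,b in((.015,.1),(.1,.2),(.2,.3),(.3,.42)):
    Q=P[m&(P[:,2]>a)&(P[:,2]<b)&(np.hypot(P[:,0]-.43,P[:,1])>.04)]
    if len(Q):
      print(n,a,'minx',np.round(Q[Q[:,0].argmin()],3),'maxy',np.round(Q[Q[:,1].argmax()],3),'min n', np.round(Q[(Q@[.815,-.58,0]).argmin()],3))
E
```

```text
rinse top 204 [ 0.4919 -0.3507] top 159 [ 0.4912 -0.3495  0.18  ] zmax 0.184
    mid [ 0.4913 -0.3507  0.1792] [0.035 0.037 0.009]
rinse side 393 [ 0.493  -0.3515] top 78 [ 0.4927 -0.3475  0.1794] zmax 0.183
    mid [ 0.4928 -0.349   0.1787] [0.033 0.039 0.009]
clear top 16 [ 0.429  -0.0047] top 76 [ 0.4289 -0.0044  0.1371] zmax 0.142
    mid [ 0.4298 -0.0042  0.1365] [0.025 0.025 0.012]
clear side 243 [ 0.4298 -0.0055] top 74 [ 0.43   -0.0016  0.1353] zmax 0.14
    mid [ 0.43   -0.0028  0.1342] [0.025 0.026 0.012]
gel top 65 [ 0.6231 -0.2688] top 110 [ 0.6215 -0.2675  0.0812] zmax 0.086
    mid [ 0.6224 -0.2673  0.0791] [0.035 0.032 0.014]Traceback (most recent call last):
  File "<stdin>", line 11, in <module>
    return umr_maximum(a, axis, None, out, keepdims, initial, where)
ValueError: zero-size array to reduction operation maximum which has no identity
```

```bash
python3 - <<'E'
from h import *
from scipy.optimize import least_squares
C={n:cloud(n,np.load(f"pics/{n}0.npy")) for n in("top","side")}
objs=dict(gel=(.622,-.267,.0195,.015,.058,.08),powder=(.458,-.17,.0195,.01,.043,.066),purple=(.432,-.253,.0225,.02,.095,.135),pink=(.485,-.42,.0225,.02,.095,.135))
for k,(x,y,r,z0,z1,zt) in objs.items():
  for n in C:
    P=C[n].reshape(-1,3); m=(np.hypot(P[:,0]-x,P[:,1]-y)<r+.03)
    Q=P[m&(P[:,2]>z0)&(P[:,2]<z1)]; T=P[m&(P[:,2]>zt-.008)&(P[:,2]<zt+.01)]
    f=lambda p:np.hypot(Q[:,0]-p[0],Q[:,1]-p[1])-r
    s=least_squares(f,[x,y],loss='soft_l1',f_scale=.002).x if len(Q)>5 else [0,0]
    print(k,n,len(Q),np.round(s,4))
    if len(T): print('    mid',np.round((T.max(0)+T.min(0))/2,4), np.round(np.ptp(T,0),3),np.round(T.mean(0),4))
for n in C:
  im=cv2.imread(f"pics/{n}0.png").astype(int); X=C[n]
  for i,(x,y) in enumerate([(.517,.329),(.47,.263),(.424,.198),(.378,.132)]):
    g=im.mean(-1); m=(np.hypot(X[...,0]-x,X[...,1]-y)<.038)&(g<185)&(g>90)&(X[...,2]>0)&(X[...,2]<.02)
    P=X[m]
    print(n,'pad',i+1,m.sum(),np.round((P.max(0)+P.min(0))/2,4),np.round(P.mean(0),4),np.round(np.ptp(P,0),3))
for n in C:
  P=C[n].reshape(-1,3)
  m=(P[:,0]>.38)&(P[:,0]<.75)&(P[:,1]>-.17)&(P[:,1]<.3)
  for a,b in((.015,.1),(.1,.2),(.2,.3),(.3,.42)):
    Q=P[m&(P[:,2]>a)&(P[:,2]<b)&(np.hypot(P[:,0]-.43,P[:,1])>.04)&(P[:,0]*.815-P[:,1]*.58>.30)]
    if len(Q):
      print(n,a,'minx',np.round(Q[Q[:,0].argmin()],3),'maxy',np.round(Q[Q[:,1].argmax()],3),'min n', np.round(Q[(Q@[.815,-.58,0]).argmin()],3))
o=manip.get_obs();print(o['t'])
E
```

```text
gel top 65 [ 0.6231 -0.2688]
    mid [ 0.6224 -0.2673  0.0791] [0.035 0.032 0.014] [ 0.6215 -0.2675  0.0812]
gel side 0 [0 0]
powder top 19 [ 0.459  -0.1756]
    mid [ 0.4587 -0.1756  0.065 ] [0.038 0.038 0.011] [ 0.4587 -0.1751  0.0661]
powder side 83 [ 0.4601 -0.1768]
    mid [ 0.46   -0.1738  0.0643] [0.039 0.044 0.011] [ 0.46   -0.173   0.0645]
purple top 84 [ 0.4325 -0.2634]
    mid [ 0.4324 -0.2633  0.1351] [0.027 0.027 0.013] [ 0.4322 -0.2628  0.1368]
purple side 223 [ 0.4334 -0.2639]
    mid [ 0.4334 -0.2614  0.1337] [0.026 0.03  0.013] [ 0.4334 -0.2596  0.1347]
pink top 149 [ 0.4824 -0.4128]
    mid [ 0.4897 -0.4152  0.1356] [0.036 0.092 0.015] [ 0.4935 -0.445   0.1366]
pink side 7 [ 0.4944 -0.4474]
    mid [ 0.4966 -0.45    0.1344] [0.024 0.028 0.013] [ 0.4966 -0.447   0.1345]
top pad 1 278 [0.517  0.329  0.0071] [0.5158 0.3293 0.0084] [0.064 0.064 0.013]
top pad 2 277 [0.4705 0.2639 0.0081] [0.4699 0.2638 0.0082] [0.063 0.063 0.011]
top pad 3 285 [0.424  0.1979 0.0078] [0.4244 0.1977 0.0085] [0.062 0.063 0.012]
top pad 4 288 [0.3781 0.132  0.0084] [0.3785 0.1325 0.0087] [0
[... 329 characters left out ...]
56 0.012]
top 0.015 minx [ 0.397 -0.113  0.019] maxy [0.737 0.291 0.029] min n [0.467 0.086 0.02 ]
top 0.1 minx [0.49  0.075 0.1  ] maxy [0.628 0.188 0.107] min n [0.493 0.084 0.1  ]
top 0.2 minx [0.516 0.071 0.204] maxy [0.632 0.166 0.202] min n [0.517 0.076 0.2  ]
top 0.3 minx [0.539 0.066 0.315] maxy [0.635 0.142 0.31 ] min n [0.539 0.066 0.315]
side 0.015 minx [ 0.435 -0.109  0.017] maxy [0.738 0.294 0.017] min n [0.471 0.092 0.02 ]
side 0.1 minx [0.491 0.078 0.101] maxy [0.63  0.192 0.102] min n [0.491 0.081 0.101]
side 0.2 minx [0.517 0.065 0.203] maxy [0.628 0.167 0.205] min n [0.518 0.077 0.202]
side 0.3 minx [0.54  0.067 0.336] maxy [0.638 0.144 0.306] min n [0.54  0.068 0.334]
0.15
```

```bash
python3 - <<'E'
from h import *
P=cloud("top",np.load("pics/top0.npy")).reshape(-1,3)
d=np.hypot(P[:,0]-.6228,P[:,1]+.268)
for a,b in((.02,.08),(.08,.15),(.15,.25),(.25,.5)):
    m=(d>.035)&(d<.2)&(P[:,2]>a)&(P[:,2]<b); Q=P[m]; D=d[m]
    ang=np.degrees(np.arctan2(Q[:,1]+.268,Q[:,0]-.6228))
    for s in range(-180,180,30):
        k=(ang>=s)&(ang<s+30)
        if k.sum()>2: print(a,s,'mindist',np.round(D[k].min(),3),Q[k][D[k].argmin()].round(3))
E
python3 -m handwheel '[-1,0,0,-0.3,0, -1,0,0,-0.3,0, -1,0,0,-0.3,0]'
```

```text
0.02 -180 mindist 0.126 [ 0.513 -0.329  0.073]
0.02 -150 mindist 0.125 [ 0.516 -0.332  0.074]
0.02 -120 mindist 0.12 [ 0.621 -0.388  0.02 ]
0.02 -90 mindist 0.115 [ 0.653 -0.379  0.032]
0.02 -60 mindist 0.124 [ 0.73  -0.33   0.058]
0.02 -30 mindist 0.113 [ 0.735 -0.285  0.07 ]
0.02 0 mindist 0.065 [ 0.681 -0.239  0.023]
0.02 30 mindist 0.064 [ 0.678 -0.234  0.033]
0.02 60 mindist 0.117 [ 0.652 -0.155  0.021]
0.02 90 mindist 0.148 [ 0.62 -0.12  0.02]
0.02 120 mindist 0.169 [ 0.478 -0.18   0.066]
0.02 150 mindist 0.169 [ 0.475 -0.186  0.066]
0.08 -180 mindist 0.125 [ 0.514 -0.33   0.128]
0.08 -150 mindist 0.124 [ 0.517 -0.333  0.127]
0.08 -60 mindist 0.123 [ 0.728 -0.333  0.081]
0.08 -30 mindist 0.113 [ 0.735 -0.282  0.119]
0.08 0 mindist 0.115 [ 0.737 -0.266  0.088]
0.08 60 mindist 0.138 [ 0.647 -0.133  0.084]
0.08 90 mindist 0.165 [ 0.621 -0.103  0.08 ]
0.08 150 mindist 0.172 [ 0.452 -0.255  0.098]
0.15 -180 mindist 0.137 [ 0.504 -0.336  0.158]
0.15 -150 mindist 0.134 [ 0.51  -0.341  0.152]
0.15 -60 mindist 0.104 [ 0.712 -0.322  0.237]
0.15 -30 mindist 0.093 [ 0.716 -0.273  0.238]
0.15 0 mindist 0.096 [ 0.719 -0.266  0.237]
0.15 60 mindist 0.156 [ 0.647 -0.114  0.156]
0.15 90 mindist 0.181 [ 0.622 -0.087  0.153]
0.25 -60 mindist 0.124 [ 0.729 -0.332  0.253]
0.25 -30 mindist 0.113 [ 0.735 -0.285  0.262]
0.25 0 mindist 0.116 [ 0.739 -0.266  0.259]
0.25 60 mindist 0.18 [ 0.651 -0.09   0.253]
t: 0.45
position: [0.1436, 0.5054, 0.2768]
tcp_rot: [0.0, 0.138, 0.99, 0.001]
force: [0.0, -0.6, -0.7]
opening: 0.998
```

```bash
cat >> h.py <<'E'
def plan(wps):
    "wps: (x,y,z,jaw angle deg of tool y). prints shares per call"
    o=manip.get_obs(); q=o['tcp_rot']; R=Rn.from_quat([q[1],q[2],q[3],q[0]]).as_matrix()
    p=np.array(o['position']); a=np.degrees(np.arctan2(R[1,1],R[0,1])); print('now',p.round(4),round(a,2),'j',np.round(o['joint_positions'],2),'tilt z',R[:,2].round(4))
    for w in wps:
        t=np.radians(a); Y=np.array([np.cos(t),np.sin(t),0]); Z=np.array([0,0,-1.]); X=np.cross(Y,Z)
        dv=np.array(w[:3])-p; da=(w[3]-a+180)%360-180
        s=np.array([dv@X,dv@Y,dv@Z])/.15; turn=-np.radians(da)/2
        n=max(np.linalg.norm(dv)/.05,abs(da)/8.59)
        print(w,'->',s.round(3).tolist(),round(turn,3),'rows>=',round(n,1),'' if max(abs(s).max(),abs(turn))<=1 else 'TOO FAR')
        p=np.array(w[:3]); a=w[3]
E
python3 -c "
from h import *
plan([(.21,.37,.26,105),(.26,.25,.26,105),(.31,.13,.25,105),(.34,.0,.24,105),(.38,-.12,.24,105),(.4595,-.1758,.2,105),(.4595,-.1758,.1,105)])"
```

```text
now [0.1436 0.5054 0.2768] 74.14 j [1.14 0.25 0.06 1.38 0.   1.42] tilt z [ 6.0e-04  1.4e-03 -1.0e+00]
(0.21, 0.37, 0.26, 105) -> [-0.672, -0.748, 0.112] -0.269 rows>= 3.6 
(0.26, 0.25, 0.26, 105) -> [-0.115, -0.859, 0.0] -0.0 rows>= 2.6 
(0.31, 0.13, 0.25, 105) -> [-0.115, -0.859, 0.067] -0.0 rows>= 2.6 
(0.34, 0.0, 0.24, 105) -> [0.031, -0.889, 0.067] -0.0 rows>= 2.7 
(0.38, -0.12, 0.24, 105) -> [-0.051, -0.842, 0.0] -0.0 rows>= 2.5 
(0.4595, -0.1758, 0.2, 105) -> [-0.416, -0.496, 0.267] -0.0 rows>= 2.1 
(0.4595, -0.1758, 0.1, 105) -> [0.0, 0.0, 0.667] -0.0 rows>= 2.0
```

```bash
python3 -m handwheel '[-1,-0.67,-0.75,0.11,-0.27, -1,-0.67,-0.75,0.11,-0.27, -1,-0.67,-0.75,0.11,-0.27, -1,-0.67,-0.75,0.11,-0.27, -1,-0.67,-0.75,0.11,-0.27]'
python3 -m handwheel '[-0.5,-0.12,-0.86,0,0, -0.5,-0.12,-0.86,0,0, -0.5,-0.12,-0.86,0,0, -0.5,-0.12,-0.86,0,0]'
python3 -m handwheel '[-0.5,-0.12,-0.86,0.07,0, -0.5,-0.12,-0.86,0.07,0, -0.5,-0.12,-0.86,0.07,0, -0.5,-0.12,-0.86,0.07,0]'
python3 -c "
from h import *
plan([(.34,.0,.24,105),(.38,-.12,.24,105),(.4595,-.1758,.2,105),(.4595,-.1758,.1,105)])"
```

```text
t: 0.95
position: [0.2097, 0.3677, 0.2591]
tcp_rot: [-0.0, -0.131, 0.991, -0.0]
force: [0.9, 1.0, -0.1]
opening: 1.0
t: 1.35
position: [0.2611, 0.2479, 0.2595]
tcp_rot: [-0.0, -0.128, 0.992, -0.0]
force: [0.4, 1.0, -0.6]
opening: 0.752
t: 1.75
position: [0.3129, 0.1273, 0.2487]
tcp_rot: [-0.0, -0.127, 0.992, -0.0]
force: [-0.2, 1.2, -0.2]
opening: 0.75
now [0.3129 0.1273 0.2487] 104.6 j [ 0.14 -0.07 -0.38  1.26 -0.   -0.11] tilt z [-5.e-04 -5.e-04 -1.e+00]
(0.34, 0.0, 0.24, 105) -> [0.039, -0.867, 0.058] -0.003 rows>= 2.6 
(0.38, -0.12, 0.24, 105) -> [-0.051, -0.842, 0.0] -0.0 rows>= 2.5 
(0.4595, -0.1758, 0.2, 105) -> [-0.416, -0.496, 0.267] -0.0 rows>= 2.1 
(0.4595, -0.1758, 0.1, 105) -> [0.0, 0.0, 0.667] -0.0 rows>= 2.0
```

```bash
python3 -m handwheel '[-0.5,0.04,-0.87,0.06,0, -0.5,0.04,-0.87,0.06,0, -0.5,0.04,-0.87,0.06,0, -0.5,0.04,-0.87,0.06,0]'
python3 -m handwheel '[-0.5,-0.05,-0.84,0,0, -0.5,-0.05,-0.84,0,0, -0.5,-0.05,-0.84,0,0, -0.5,-0.05,-0.84,0,0]'
python3 -m handwheel '[-0.5,-0.42,-0.5,0.27,0, -0.5,-0.42,-0.5,0.27,0, -0.5,-0.42,-0.5,0.27,0, -0.5,-0.42,-0.5,0.27,0, -0.5,-0.42,-0.5,0.27,0]'
python3 - <<'E'
from h import *
from scipy.optimize import least_squares
im,d=manip.read_camera("wrist"); cv2.imwrite("pics/w1.png",im[:,:,::-1])
P=cloud("wrist",d).reshape(-1,3)
m=np.hypot(P[:,0]-.46,P[:,1]+.176)<.035
T=P[m&(P[:,2]>.05)&(P[:,2]<.08)]
print(len(T),((T.max(0)+T.min(0))/2).round(4),np.ptp(T,axis=0).round(4),np.median(T[:,2]))
for nm,x,y in(("purple",.433,-.2635),("rinse",.492,-.351)):
    m=(np.hypot(P[:,0]-x,P[:,1]-y)<.03)&(P[:,2]>.1);
    if m.sum(): print(nm,m.sum(),P[m].mean(0).round(3),P[m].max(0).round(3))
plan([(.4595,-.1758,.1,105),(.4595,-.1758,.016,105)])
E
```

```text
t: 2.15
position: [0.3408, -0.0007, 0.2397]
tcp_rot: [-0.0, -0.127, 0.992, -0.0]
force: [0.2, 0.6, 0.9]
opening: 0.748
t: 2.55
position: [0.3813, -0.1187, 0.2397]
tcp_rot: [-0.0, -0.129, 0.992, 0.0]
force: [0.8, 0.9, -0.4]
opening: 0.75
t: 3.05
position: [0.4597, -0.1718, 0.2]
tcp_rot: [-0.0, -0.132, 0.991, 0.0]
force: [-0.5, -0.4, -0.9]
opening: 0.748
1626 [ 0.4581 -0.1755  0.0591] [0.0402 0.0406 0.0182] 0.06581301437391662
purple 3091 [ 0.428 -0.259  0.123] [ 0.452 -0.242  0.139]
rinse 2297 [ 0.486 -0.33   0.139] [ 0.516 -0.321  0.152]
now [ 0.4596 -0.1721  0.2003] 105.12 j [-0.52  0.22 -0.2   1.16  0.   -0.79] tilt z [ 3.e-04  1.e-04 -1.e+00]
(0.4595, -0.1758, 0.1, 105) -> [0.007, -0.024, 0.669] 0.001 rows>= 2.0 
(0.4595, -0.1758, 0.016, 105) -> [0.0, 0.0, 0.56] -0.0 rows>= 1.7
```

View pics/w1.png

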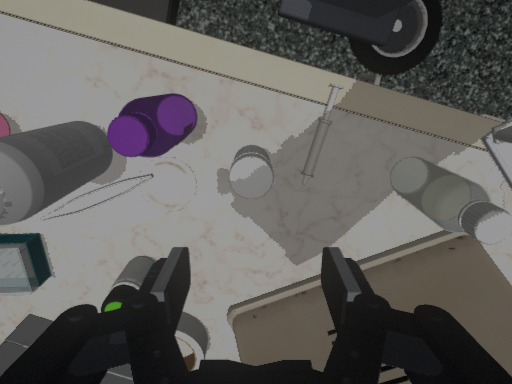

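```bash
python3 -m handwheel '[-0.4,0.01,-0.02,0.67,0, -0.4,0.01,-0.02,0.67,0, -0.4,0.01,-0.02,0.67,0, -0.4,0.01,-0.02,0.67,0]'
python3 -c "
from h import *
plan([(.459,-.1757,.010,105)])"
```

```text
t: 3.5
position: [0.4589, -0.1764, 0.1008]
tcp_rot: [-0.0, -0.131, 0.991, 0.0]
force: [0.6, 0.5, 0.5]
opening: 0.699
now [ 0.4589 -0.1764  0.1008] 105.08 j [-0.53  0.29 -0.39  0.9   0.   -0.8 ] tilt z [-2.e-04  2.e-04 -1.e+00]
(0.459, -0.1757, 0.01, 105) -> [-0.002, 0.004, 0.605] 0.001 rows>= 1.8
```

```bash
python3 -m handwheel '[-0.4,0,0,0.3,0, -0.4,0,0,0.45,0, -0.4,0,0,0.6,0, -0.4,0,0,0.6,0, 1,0,0,0.6,0, 1,0,0,0.6,0, 1,0,0,0.6,0, 1,0,0,0.6,0]'
python3 -m handwheel '[1,0,0,0,0, 1,0,0,0,0, 1,0,0,0,0]'
```

```text
t: 4.3
position: [0.4606, -0.1777, 0.0119]
tcp_rot: [0.002, -0.131, 0.991, -0.001]
force: [-1.5, 2.0, 11.5]
opening: 0.439
t: 4.6
position: [0.4606, -0.1777, 0.0119]
tcp_rot: [0.002, -0.131, 0.991, -0.001]
force: [-2.2, 1.7, 11.9]
opening: 0.438
```

```bash
python3 -m handwheel '[1,0,0,-0.1,0, 1,0,0,-0.3,0, 1,0,0,-0.6,0, 1,0,0,-1,0, 1,0,0,-1,0, 1,0,0,-1,0]'
python3 -c "
from h import *
plan([(.34,-.1,.2,105),(.325,.04,.22,125),(.36,.15,.22,144.6),(.44,.23,.2,144.6),(.517,.3285,.15,144.6),(.517,.3285,.04,144.6)])"
```

```text
t: 5.2
position: [0.4604, -0.1777, 0.1626]
tcp_rot: [0.002, -0.131, 0.991, -0.002]
force: [0.3, 0.2, -1.6]
opening: 0.441
now [ 0.4604 -0.1777  0.1626] 105.09 j [-0.53  0.24 -0.27  1.05 -0.   -0.8 ] tilt z [ 0.0051 -0.003  -1.    ]
(0.34, -0.1, 0.2, 105) -> [0.64, 0.709, -0.249] 0.001 rows>= 3.0 
(0.325, 0.04, 0.22, 125) -> [-0.145, 0.927, -0.133] -0.175 rows>= 2.8 
(0.36, 0.15, 0.22, 144.6) -> [-0.612, 0.467, 0.0] -0.171 rows>= 2.3 
(0.44, 0.23, 0.2, 144.6) -> [-0.744, -0.126, 0.133] -0.0 rows>= 2.3 
(0.517, 0.3285, 0.15, 144.6) -> [-0.833, -0.038, 0.333] -0.0 rows>= 2.7 
(0.517, 0.3285, 0.04, 144.6) -> [0.0, 0.0, 0.733] -0.0 rows>= 2.2
```

```bash
python3 -m handwheel '[1,0.64,0.71,-0.25,0, 1,0.64,0.71,-0.25,0, 1,0.64,0.71,-0.25,0, 1,0.64,0.71,-0.25,0, 1,0.64,0.71,-0.25,0]'
python3 -m handwheel '[1,-0.14,0.93,-0.13,-0.17, 1,-0.14,0.93,-0.13,-0.17, 1,-0.14,0.93,-0.13,-0.17, 1,-0.14,0.93,-0.13,-0.17, 1,-0.14,0.93,-0.13,-0.17]'
python3 -m handwheel '[1,-0.61,0.47,0,-0.17, 1,-0.61,0.47,0,-0.17, 1,-0.61,0.47,0,-0.17, 1,-0.61,0.47,0,-0.17, 1,-0.61,0.47,0,-0.17]'
python3 -c "
from h import *
plan([(.44,.23,.2,144.6),(.517,.3285,.15,144.6),(.517,.3285,.04,144.6)])"
```

```text
t: 5.7
position: [0.3383, -0.0988, 0.1968]
tcp_rot: [0.0, -0.131, 0.991, -0.0]
force: [1.0, -0.5, -0.0]
opening: 0.439
t: 6.2
position: [0.3234, 0.0417, 0.2158]
tcp_rot: [-0.0, -0.298, 0.954, 0.0]
force: [0.7, -0.5, -0.2]
opening: 0.441
t: 6.7
position: [0.3587, 0.15, 0.2155]
tcp_rot: [-0.001, -0.453, 0.891, 0.0]
force: [-0.2, -0.9, 0.4]
opening: 0.438
now [0.3587 0.15   0.2155] 143.92 j [ 0.19  0.04 -0.37  1.16 -0.   -0.75] tilt z [-1.5e-03 -6.0e-04 -1.0e+00]
(0.44, 0.23, 0.2, 144.6) -> [-0.75, -0.124, 0.104] -0.006 rows>= 2.3 
(0.517, 0.3285, 0.15, 144.6) -> [-0.833, -0.038, 0.333] -0.0 rows>= 2.7 
(0.517, 0.3285, 0.04, 144.6) -> [0.0, 0.0, 0.733] -0.0 rows>= 2.2
```

```bash
python3 -m handwheel '[1,-0.75,-0.12,0.1,-0.01, 1,-0.75,-0.12,0.1,-0.01, 1,-0.75,-0.12,0.1,-0.01, 1,-0.75,-0.12,0.1,-0.01]'
python3 -m handwheel '[1,-0.83,-0.04,0.33,0, 1,-0.83,-0.04,0.33,0, 1,-0.83,-0.04,0.33,0, 1,-0.83,-0.04,0.33,0, 1,-0.83,-0.04,0.33,0, 1,-0.83,-0.04,0.33,0]'
python3 - <<'E'
from h import *
im,d=manip.read_camera("wrist"); cv2.imwrite("pics/w2.png",im[:,:,::-1])
plan([(.517,.3285,.05,144.6),(.517,.3285,.021,144.6)])
E
```

```text
t: 7.1
position: [0.4401, 0.2308, 0.2002]
tcp_rot: [-0.001, -0.462, 0.887, 0.0]
force: [-0.3, 0.4, -0.3]
opening: 0.439
t: 7.7
position: [0.5144, 0.3285, 0.1526]
tcp_rot: [0.0, -0.462, 0.887, -0.0]
force: [-0.0, -0.1, -1.2]
opening: 0.436
now [0.5145 0.3287 0.1528] 145.1 j [ 0.44  0.44  0.01  1.14 -0.   -0.53] tilt z [ 7.e-04  1.e-04 -1.e+00]
(0.517, 0.3285, 0.05, 144.6) -> [-0.008, -0.014, 0.685] 0.004 rows>= 2.1 
(0.517, 0.3285, 0.021, 144.6) -> [0.0, 0.0, 0.193] -0.0 rows>= 0.6
```

View pics/w2.png

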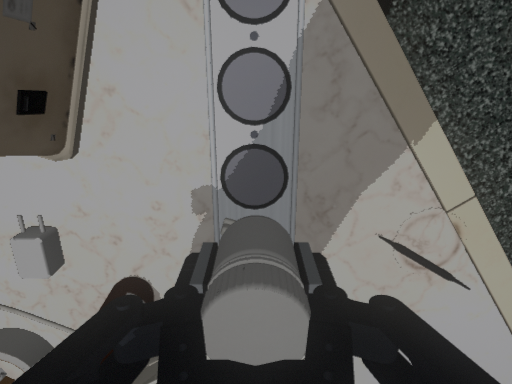

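```bash
python3 -m handwheel '[1,-0.01,-0.01,0.3,0, 1,-0.01,-0.01,0.5,0, 1,-0.01,-0.01,0.69,0, 1,-0.01,-0.01,0.69,0, 1,-0.01,-0.01,0.69,0]'
python3 -c "
from h import *
plan([(.517,.3288,.021,144.6)])"
```

```text
t: 8.25
position: [0.5169, 0.3301, 0.0496]
tcp_rot: [0.0, -0.463, 0.886, -0.0]
force: [0.7, -0.3, -0.3]
opening: 0.437
now [0.5169 0.3301 0.0496] 145.15 j [ 0.44  0.52 -0.16  0.9  -0.   -0.53] tilt z [ 5.e-04  2.e-04 -1.e+00]
(0.517, 0.3288, 0.021, 144.6) -> [0.007, -0.006, 0.191] 0.005 rows>= 0.6
```

```bash
python3 -m handwheel '[1,0.01,0,0.1,0, 1,0.01,0,0.15,0, 1,0.01,0,0.19,0, 1,0.01,0,0.19,0, 1,0.01,0,0.19,0]'

```

```text
t: 8.75
position: [0.5162, 0.3296, 0.0204]
tcp_rot: [0.0, -0.463, 0.886, 0.0]
force: [0.1, -0.0, -0.7]
opening: 0.438
```

```bash
python3 -m handwheel '[1,0,0,0.01,0, 1,0,0,0.01,0]'
python3 -m handwheel '[0,0,0,0,0, 0,0,0,0,0, -0.3,0,0,0,0, -0.3,0,0,0,0, -0.3,0,0,0,0]'
python3 -m handwheel '[-0.3,0,0,-0.15,0, -0.3,0,0,-0.4,0, -0.3,0,0,-0.8,0, -0.3,0,0,-0.9,0, -0.3,0,0,-0.9,0]'
python3 - <<'E'
from h import *
im,d=manip.read_camera("wrist"); cv2.imwrite("pics/w3.png",im[:,:,::-1])
P=cloud("wrist",d).reshape(-1,3)
m=np.hypot(P[:,0]-.517,P[:,1]-.329)<.035
T=P[m&(P[:,2]>.06)&(P[:,2]<.085)]
print(len(T),((T.max(0)+T.min(0))/2).round(4),np.ptp(T,axis=0).round(4),np.median(T[:,2]))
plan([(.45,.23,.2,130),(.36,.15,.24,110),(.33,.03,.25,90),(.35,-.1,.25,90),(.46,-.19,.25,90),(.56,-.25,.25,90),(.6228,-.268,.18,90)])
E
```

```text
t: 8.95
position: [0.5163, 0.3296, 0.0199]
tcp_rot: [0.001, -0.463, 0.886, -0.0]
force: [-5.2, -2.9, 17.3]
opening: 0.439
t: 9.45
position: [0.5159, 0.3294, 0.0182]
tcp_rot: [-0.0, -0.463, 0.886, 0.0]
force: [-0.1, -1.3, 0.2]
opening: 0.649
t: 9.95
position: [0.5175, 0.3302, 0.1571]
tcp_rot: [0.003, -0.463, 0.886, -0.0]
force: [-0.1, 1.0, -0.2]
opening: 0.649
2265 [0.5134 0.3291 0.0667] [0.0401 0.0402 0.0133] 0.07118407250398133
now [0.5167 0.3298 0.1547] 145.19 j [ 0.44  0.44  0.02  1.14 -0.   -0.53] tilt z [ 0.0027  0.0012 -1.    ]
(0.45, 0.23, 0.2, 130) -> [0.8, -0.015, -0.302] 0.133 rows>= 2.6 
(0.36, 0.15, 0.24, 110) -> [0.802, -0.023, -0.267] 0.175 rows>= 2.5 
(0.33, 0.03, 0.25, 90) -> [0.462, -0.683, -0.067] 0.175 rows>= 2.5 
(0.35, -0.1, 0.25, 90) -> [-0.133, -0.867, 0.0] -0.0 rows>= 2.6 
(0.46, -0.19, 0.25, 90) -> [-0.733, -0.6, 0.0] -0.0 rows>= 2.8 
(0.56, -0.25, 0.25, 90) -> [-0.667, -0.4, 0.0] -0.0 rows>= 2.3 
(0.6228, -0.268, 0.18, 90) -> [-0.419, -0.12, 0.467] -0.0 rows>= 1.9
```

View pics/w3.png

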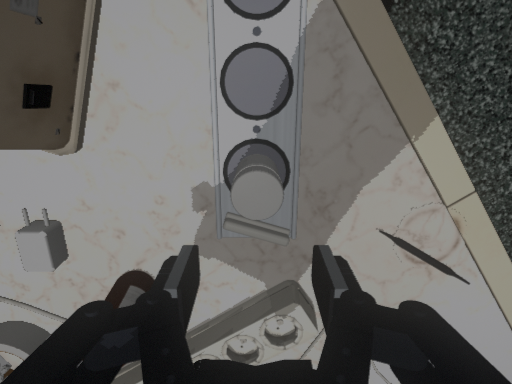

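```bash
cat >> h.py <<'E'
def chk(name,x,y,zt,r=.03,tol=.01):
    "top-cap centre seen by a camera"
    im,d=manip.read_camera(name); P=cloud(name,d); m=(np.hypot(P[...,0]-x,P[...,1]-y)<r)&(abs(P[...,2]-zt)<tol)
    T=P[m]; print(name,len(T), ((T.max(0)+T.min(0))/2).round(4) if len(T) else '', T.mean(0).round(4) if len(T) else '', np.ptp(T,axis=0).round(3) if len(T) else ''); return im
E
python3 - <<'E'
from h import *
for n in("top","side","wrist"):
    im=chk(n,.517,.329,.074)
    if n!="wrist": cv2.imwrite(f"pics/{n}3.png",im[:,:,::-1])
    if n=="wrist":
        P=cloud(n,manip.read_camera(n)[1]); g=im.mean(-1)
        for i,(x,y) in enumerate([(.4706,.2636),(.4245,.1975)]):
            m=(np.hypot(P[...,0]-x,P[...,1]-y)<.038)&(g<130)&(g>60)&(P[...,2]>0)&(P[...,2]<.02); T=P[m]; print('pad',2+i,((T.max(0)+T.min(0))/2).round(4),np.ptp(T,axis=0).round(3))
E
```

```text
top 157 [0.5153 0.3281 0.0715] [0.5144 0.328  0.0734] [0.039 0.039 0.015]
side 229 [0.5174 0.3297 0.0709] [0.5169 0.3312 0.073 ] [0.039 0.04  0.014]
wrist 2304 [0.5142 0.3296 0.0696] [0.5134 0.3284 0.0729] [0.04  0.041 0.011]
pad 2 [0.4704 0.2655 0.0078] [0.075 0.072 0.007]
pad 3 [0.4357 0.2108 0.0077] [0.052 0.04  0.006]
```

View pics/side3.png

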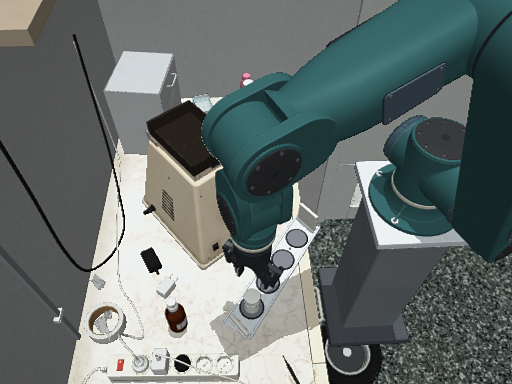

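```bash
python3 -m handwheel '[-0.4,0.8,-0.02,-0.3,0.13, -0.4,0.8,-0.02,-0.3,0.13, -0.4,0.8,-0.02,-0.3,0.13, -0.4,0.8,-0.02,-0.3,0.13]'
python3 -m handwheel '[-0.4,0.8,-0.02,-0.27,0.18, -0.4,0.8,-0.02,-0.27,0.18, -0.4,0.8,-0.02,-0.27,0.18, -0.4,0.8,-0.02,-0.27,0.18]'
python3 -m handwheel '[-0.4,0.46,-0.68,-0.07,0.18, -0.4,0.46,-0.68,-0.07,0.18, -0.4,0.46,-0.68,-0.07,0.18, -0.4,0.46,-0.68,-0.07,0.18]'
python3 -c "
from h import *
plan([(.35,-.1,.25,90),(.46,-.19,.25,90),(.56,-.25,.25,90),(.6228,-.268,.18,90)])"
```

```text
t: 10.6
position: [0.4484, 0.2272, 0.199]
tcp_rot: [-0.0, -0.344, 0.939, -0.0]
force: [1.0, 0.6, -0.6]
opening: 0.699
t: 11.0
position: [0.3589, 0.1483, 0.2393]
tcp_rot: [0.0, -0.169, 0.986, -0.0]
force: [0.1, 1.7, 0.2]
opening: 0.698
t: 11.4
position: [0.33, 0.0281, 0.2489]
tcp_rot: [-0.0, 0.011, 1.0, -0.0]
force: [1.0, -0.3, -0.2]
opening: 0.699
now [0.33   0.0281 0.2489] 88.77 j [-0.16 -0.08 -0.39  1.26 -0.   -0.14] tilt z [-5.e-04 -3.e-04 -1.e+00]
(0.35, -0.1, 0.25, 90) -> [-0.152, -0.851, -0.007] -0.011 rows>= 2.6 
(0.46, -0.19, 0.25, 90) -> [-0.733, -0.6, 0.0] -0.0 rows>= 2.8 
(0.56, -0.25, 0.25, 90) -> [-0.667, -0.4, 0.0] -0.0 rows>= 2.3 
(0.6228, -0.268, 0.18, 90) -> [-0.419, -0.12, 0.467] -0.0 rows>= 1.9
```

```bash
python3 -m handwheel '[-0.4,-0.15,-0.85,0,-0.01, -0.4,-0.15,-0.85,0,-0.01, -0.4,-0.15,-0.85,0,-0.01, -0.4,-0.15,-0.85,0,-0.01]'
python3 -m handwheel '[-0.4,-0.73,-0.6,0,0, -0.4,-0.73,-0.6,0,0, -0.4,-0.73,-0.6,0,0, -0.4,-0.73,-0.6,0,0]'
python3 -m handwheel '[-0.4,-0.67,-0.4,0,0, -0.4,-0.67,-0.4,0,0, -0.4,-0.67,-0.4,0,0, -0.4,-0.67,-0.4,0,0]'
python3 - <<'E'
from h import *
for i in range(2): im=chk("wrist",.6228,-.268,.081)
cv2.imwrite("pics/w4.png",im[:,:,::-1])
plan([(.6228,-.268,.15,90)])
E
```

```text
t: 11.8
position: [0.3517, -0.1006, 0.2482]
tcp_rot: [-0.001, -0.001, 1.0, 0.0]
force: [1.2, -0.0, 0.2]
opening: 0.702
t: 12.2
position: [0.4638, -0.1889, 0.2469]
tcp_rot: [-0.001, -0.002, 1.0, 0.001]
force: [-1.1, 0.2, -0.3]
opening: 0.702
t: 12.6
position: [0.5627, -0.2465, 0.247]
tcp_rot: [-0.001, -0.003, 1.0, 0.001]
force: [-0.9, 0.6, 0.0]
opening: 0.699
wrist 837 [ 0.6204 -0.2673  0.0774] [ 0.6186 -0.267   0.0807] [0.034 0.034 0.012]
wrist 834 [ 0.6209 -0.2681  0.0774] [ 0.6191 -0.2676  0.0807] [0.034 0.034 0.013]
now [ 0.5608 -0.2456  0.2483] 90.29 j [-0.55  0.42  0.23  1.39  0.   -0.55] tilt z [-0.0014  0.0011 -1.    ]
(0.6228, -0.268, 0.15, 90) -> [-0.413, -0.151, 0.655] 0.003 rows>= 2.4
```

View pics/w4.png

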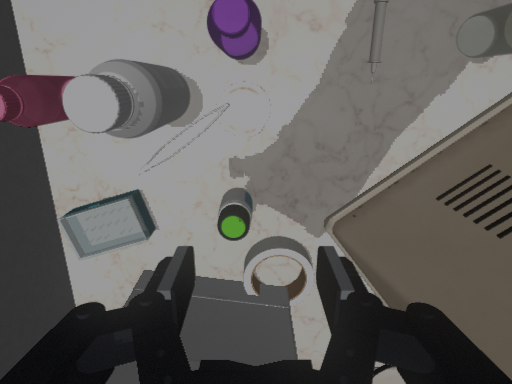

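```bash
python3 -m handwheel '[-0.4,-0.41,-0.15,0.65,0, -0.4,-0.41,-0.15,0.65,0, -0.4,-0.41,-0.15,0.65,0, -0.4,-0.41,-0.15,0.65,0, -0.4,-0.41,-0.15,0.65,0]'
python3 - <<'E'
from h import *
plan([(.6222,-.268,.022,90)])
E
```

```text
t: 13.2
position: [0.6216, -0.2689, 0.1534]
tcp_rot: [0.0, -0.002, 1.0, -0.0]
force: [0.2, 0.2, -0.0]
opening: 0.696
now [ 0.6216 -0.2689  0.1534] 90.21 j [-0.53  0.56  0.22  1.23 -0.   -0.53] tilt z [ 7.e-04 -4.e-04 -1.e+00]
(0.6222, -0.268, 0.022, 90) -> [-0.004, 0.006, 0.876] 0.002 rows>= 2.6
```

```bash
python3 -m handwheel '[-0.4,0,0,0.3,0, -0.4,0,0,0.5,0, -0.4,0,0,0.7,0, -0.4,0,0,0.87,0, -0.4,0,0,0.87,0, -0.4,0,0,0.87,0]'
python3 -m handwheel '[1,0,0,0,0, 1,0,0,0,0, 1,0,0,0,0, 1,0,0,0,0, 1,0,0,0,0, 1,0,0,0,0]'
```

```text
t: 13.8
position: [0.6224, -0.2697, 0.0237]
tcp_rot: [0.001, -0.002, 1.0, -0.001]
force: [-0.2, 0.6, 1.2]
opening: 0.701
t: 14.4
position: [0.6231, -0.27, 0.024]
tcp_rot: [0.002, -0.002, 1.0, -0.001]
force: [-3.0, 1.6, 13.1]
opening: 0.431
```

```bash
python3 -m handwheel '[1,0,0,-0.1,0, 1,0,0,-0.3,0, 1,0,0,-0.6,0, 1,0,0,-0.9,0, 1,0.2,0,-1,0, 1,0.3,0.1,-1,0]'
python3 - <<'E'
from h import *
plan([(.48,-.2,.22,90),(.36,-.1,.22,90),(.325,.03,.22,110),(.36,.15,.22,130),(.4706,.2636,.18,144.6),(.4706,.2636,.06,144.6)])
E
```

```text
t: 15.0
position: [0.5772, -0.2563, 0.1754]
tcp_rot: [0.003, -0.001, 1.0, -0.002]
force: [1.2, 0.0, -0.5]
opening: 0.432
now [ 0.5772 -0.2563  0.1754] 90.11 j [-0.55  0.46  0.11  1.21 -0.   -0.55] tilt z [ 0.0051 -0.0037 -1.    ]
(0.48, -0.2, 0.22, 90) -> [0.647, 0.377, -0.297] 0.001 rows>= 2.4 
(0.36, -0.1, 0.22, 90) -> [0.8, 0.667, 0.0] -0.0 rows>= 3.1 
(0.325, 0.03, 0.22, 110) -> [0.233, 0.867, 0.0] -0.175 rows>= 2.7 
(0.36, 0.15, 0.22, 130) -> [-0.493, 0.672, 0.0] -0.175 rows>= 2.5 
(0.4706, 0.2636, 0.18, 144.6) -> [-1.052, 0.106, 0.267] -0.127 rows>= 3.3 TOO FAR
(0.4706, 0.2636, 0.06, 144.6) -> [0.0, 0.0, 0.8] -0.0 rows>= 2.4
```

```bash
python3 -m handwheel '[1,0.65,0.38,-0.3,0, 1,0.65,0.38,-0.3,0, 1,0.65,0.38,-0.3,0, 1,0.65,0.38,-0.3,0]'
python3 -m handwheel '[1,0.8,0.67,0,0, 1,0.8,0.67,0,0, 1,0.8,0.67,0,0, 1,0.8,0.67,0,0, 1,0.8,0.67,0,0]'
python3 -m handwheel '[1,0.23,0.87,0,-0.18, 1,0.23,0.87,0,-0.18, 1,0.23,0.87,0,-0.18, 1,0.23,0.87,0,-0.18]'
python3 -m handwheel '[1,-0.49,0.67,0,-0.18, 1,-0.49,0.67,0,-0.18, 1,-0.49,0.67,0,-0.18, 1,-0.49,0.67,0,-0.18]'
python3 -m handwheel '[1,-0.7,0.07,0.1,-0.12, 1,-0.7,0.07,0.1,-0.12, 1,-0.7,0.07,0.1,-0.12, 1,-0.7,0.07,0.1,-0.12]'
python3 - <<'E'
from h import *
plan([(.4706,.2636,.18,144.6),(.4706,.2636,.06,144.6)])
E
```

```text
t: 15.4
position: [0.4779, -0.1969, 0.2193]
tcp_rot: [0.002, -0.002, 1.0, -0.001]
force: [0.6, -0.8, -0.4]
opening: 0.426
t: 15.9
position: [0.359, -0.0976, 0.2171]
tcp_rot: [0.001, -0.002, 1.0, -0.0]
force: [0.8, 0.0, -1.0]
opening: 0.432
t: 16.3
position: [0.3245, 0.0349, 0.2167]
tcp_rot: [0.0, -0.184, 0.983, 0.0]
force: [0.8, 0.4, -0.9]
opening: 0.432
t: 16.7
position: [0.3599, 0.1551, 0.2162]
tcp_rot: [0.0, -0.356, 0.934, 0.0]
force: [-0.5, -0.5, -0.6]
opening: 0.429
t: 17.1
position: [0.4306, 0.2299, 0.2003]
tcp_rot: [-0.001, -0.463, 0.887, -0.0]
force: [-0.7, -0.3, -0.4]
opening: 0.429
now [0.4306 0.2299 0.2003] 145.11 j [ 0.32  0.21 -0.2   1.16 -0.   -0.64] tilt z [-1.1e-03 -6.0e-04 -1.0e+00]
(0.4706, 0.2636, 0.18, 144.6) -> [-0.337, -0.09, 0.136] 0.004 rows>= 1.1 
(0.4706, 0.2636, 0.06, 144.6) -> [0.0, 0.0, 0.8] -0.0 rows>= 2.4
```

```bash
python3 -m handwheel '[1,-0.34,-0.09,0.14,0, 1,-0.34,-0.09,0.14,0, 1,-0.34,-0.09,0.5,0, 1,-0.34,-0.09,0.8,0, 1,-0.34,-0.09,0.94,0, 1,-0.34,-0.09,0.94,0, 1,-0.34,-0.09,0.94,0]'
python3 - <<'E'
from h import *
plan([(.4706,.2636,.0325,144.6)])
E
```

```text
t: 17.8
position: [0.4696, 0.2633, 0.0615]
tcp_rot: [0.0, -0.462, 0.887, -0.0]
force: [-0.0, -0.3, 0.8]
opening: 0.432
now [0.4696 0.2633 0.0615] 145.09 j [ 0.36  0.39 -0.34  0.84 -0.   -0.6 ] tilt z [ 7.e-04  1.e-04 -1.e+00]
(0.4706, 0.2636, 0.0325, 144.6) -> [-0.005, -0.005, 0.193] 0.004 rows>= 0.6
```

```bash
python3 -m handwheel '[1,-0.01,-0.01,0.1,0, 1,-0.01,-0.01,0.15,0, 1,-0.01,-0.01,0.19,0, 1,-0.01,-0.01,0.2,0, 1,-0.01,-0.01,0.2,0]'
python3 -m handwheel '[0,0,0,0,0, -0.1,0,0,0,0, -0.3,0,0,0,0, -0.3,0,0,0,0, -0.3,0,0,0,0]'
python3 -m handwheel '[-0.3,0,0,-0.1,0, -0.3,0,0,-0.4,0, -0.3,0,0,-0.8,0, -0.3,0,0,-1,0, -0.3,0,0,-1,0]'
python3 - <<'E'
from h import *
chk("top",.4706,.2636,.089); chk("side",.4706,.2636,.089); im=chk("wrist",.4706,.2636,.089)
cv2.imwrite("pics/w5.png",im[:,:,::-1])
plan([(.38,.15,.23,144.6),(.325,.03,.24,144.6),(.35,-.03,.24,144.6),(.4295,-.005,.2,144.6)])
E
```

```text
t: 18.3
position: [0.4717, 0.2645, 0.0319]
tcp_rot: [0.001, -0.463, 0.886, -0.0]
force: [-4.7, -2.5, 14.9]
opening: 0.427
t: 18.8
position: [0.4711, 0.2645, 0.0303]
tcp_rot: [-0.0, -0.463, 0.886, 0.0]
force: [0.3, 0.1, 0.6]
opening: 0.647
t: 19.3
position: [0.4732, 0.2653, 0.1853]
tcp_rot: [0.004, -0.463, 0.886, -0.0]
force: [0.7, 0.5, -0.9]
opening: 0.65
top 119 [0.4698 0.264  0.0867] [0.4704 0.2637 0.0886] [0.031 0.033 0.015]
side 160 [0.4724 0.2657 0.0867] [0.4727 0.267  0.0882] [0.035 0.034 0.015]
wrist 1517 [0.4697 0.2651 0.0849] [0.4689 0.2639 0.0876] [0.035 0.034 0.012]
now [0.4709 0.2644 0.1797] 145.19 j [ 0.36  0.31 -0.12  1.14  0.   -0.6 ] tilt z [-5.e-04 -2.e-04 -1.e+00]
(0.38, 0.15, 0.23, 144.6) -> [0.972, 0.062, -0.335] 0.005 rows>= 3.1 
(0.325, 0.03, 0.24, 144.6) -> [0.865, -0.165, -0.067] -0.0 rows>= 2.6 
(0.35, -0.03, 0.24, 144.6) -> [0.23, -0.368, 0.0] -0.0 rows>= 1.3 
(0.4295, -0.005, 0.2, 144.6) -> [-0.443, -0.335, 0.267] -0.0 rows>= 1.8
```

View pics/w5.png

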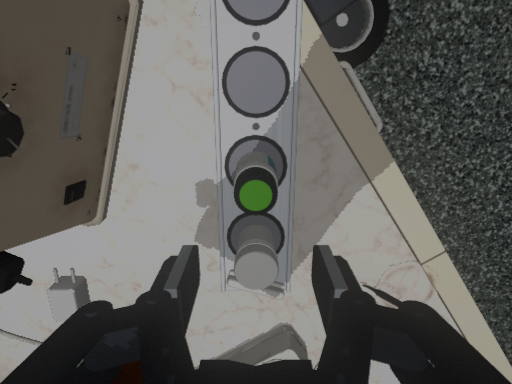

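```bash
python3 -m handwheel '[-0.5,0.97,0.06,-0.33,0, -0.5,0.97,0.06,-0.33,0, -0.5,0.97,0.06,-0.33,0, -0.5,0.97,0.06,-0.33,0, -0.5,0.97,0.06,-0.33,0]'
python3 -m handwheel '[-0.6,0.87,-0.17,-0.07,0, -0.6,0.87,-0.17,-0.07,0, -0.6,0.87,-0.17,-0.07,0, -0.6,0.87,-0.17,-0.07,0]'
python3 -m handwheel '[-0.6,0.23,-0.37,0,0, -0.6,0.23,-0.37,0,0, -0.6,0.23,-0.37,0,0]'
python3 - <<'E'
from h import *
im=chk("wrist",.4295,-.005,.136); im=chk("wrist",.4295,-.005,.136)
cv2.imwrite("pics/w6.png",im[:,:,::-1])
plan([(.4295,-.005,.2,144.6),(.4295,-.005,.07,144.6)])
E
```

```text
t: 19.95
position: [0.3802, 0.1496, 0.2294]
tcp_rot: [-0.0, -0.463, 0.887, 0.0]
force: [0.5, 0.7, 0.5]
opening: 0.749
t: 20.35
position: [0.3267, 0.0265, 0.2396]
tcp_rot: [-0.001, -0.462, 0.887, 0.0]
force: [-0.0, 0.1, 0.3]
opening: 0.803
t: 20.65
position: [0.3546, -0.0324, 0.2391]
tcp_rot: [-0.001, -0.463, 0.887, 0.001]
force: [-0.2, 0.3, 1.0]
opening: 0.804
wrist 822 [ 0.4266 -0.0035  0.1325] [ 0.425  -0.005   0.1354] [0.027 0.027 0.013]
wrist 814 [ 0.427  -0.0042  0.1324] [ 0.4254 -0.0054  0.1356] [0.027 0.027 0.013]
now [ 0.3534 -0.0308  0.2394] 145.19 j [-0.32 -0.03 -0.38  1.23  0.   -1.28] tilt z [-1.8e-03  9.0e-04 -1.0e+00]
(0.4295, -0.005, 0.2, 144.6) -> [-0.431, -0.318, 0.263] 0.005 rows>= 1.8 
(0.4295, -0.005, 0.07, 144.6) -> [0.0, 0.0, 0.867] -0.0 rows>= 2.6
```

View pics/w6.png

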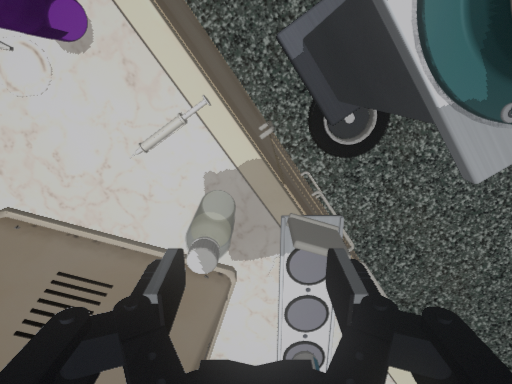

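```bash
python3 -m handwheel '[-0.6,-0.43,-0.32,0.26,0, -0.6,-0.43,-0.32,0.26,0, -0.6,-0.43,-0.32,0.26,0, -0.6,-0.43,-0.32,0.26,0, -0.6,-0.43,-0.32,0.26,0]'
python3 - <<'E'
from h import *
plan([(.4288,-.0047,.07,144.6)])
E
```

```text
t: 21.25
position: [0.4286, -0.0052, 0.2014]
tcp_rot: [-0.0, -0.464, 0.886, 0.0]
force: [-1.4, 1.3, -0.6]
opening: 0.801
now [ 0.4286 -0.0052  0.2014] 145.25 j [-0.2   0.11 -0.33  1.13 -0.   -1.17] tilt z [-4.e-04  1.e-04 -1.e+00]
(0.4288, -0.0047, 0.07, 144.6) -> [-0.004, 0.001, 0.876] 0.006 rows>= 2.6
```

```bash
python3 -m handwheel '[-0.6,0,0,0.3,0, -0.6,0,0,0.5,0, -0.6,0,0,0.7,0, -0.6,0,0,0.83,0, -0.6,0,0,0.87,0, -0.6,0,0,0.87,0]'
python3 -m handwheel '[1,0,0,0,0, 1,0,0,0,0, 1,0,0,0,0, 1,0,0,0,0, 1,0,0,0,0, 1,0,0,0,0]'
```

```text
t: 21.85
position: [0.4289, -0.006, 0.0711]
tcp_rot: [-0.0, -0.463, 0.886, 0.0]
force: [0.3, 0.6, 0.9]
opening: 0.801
t: 22.45
position: [0.4299, -0.006, 0.0722]
tcp_rot: [0.001, -0.463, 0.886, -0.001]
force: [-2.9, 1.5, 12.7]
opening: 0.506
```

```bash
python3 -m handwheel '[1,0,0,-0.1,0, 1,0,0,-0.3,0, 1,0,0,-0.6,0, 1,0,0,-0.9,0, 1,0,0,-1,0, 1,0,0,-1,0]'
python3 - <<'E'
from h import *
plan([(.345,.02,.22,144.6),(.36,.12,.2,144.6),(.4245,.1975,.16,144.6),(.4245,.1975,.11,144.6)])
E
```

```text
t: 23.05
position: [0.4304, -0.0062, 0.2236]
tcp_rot: [0.002, -0.463, 0.886, -0.002]
force: [0.7, -1.4, -1.0]
opening: 0.503
now [ 0.4304 -0.0062  0.2236] 145.19 j [-0.2   0.1  -0.28  1.19  0.   -1.17] tilt z [ 0.0051 -0.001  -1.    ]
(0.345, 0.02, 0.22, 144.6) -> [0.182, 0.567, 0.024] 0.005 rows>= 1.8 
(0.36, 0.12, 0.2, 144.6) -> [-0.601, 0.305, 0.133] -0.0 rows>= 2.1 
(0.4245, 0.1975, 0.16, 144.6) -> [-0.67, -0.051, 0.267] -0.0 rows>= 2.2 
(0.4245, 0.1975, 0.11, 144.6) -> [0.0, 0.0, 0.333] -0.0 rows>= 1.0
```

```bash
python3 -m handwheel '[1,0.18,0.57,0.02,0, 1,0.18,0.57,0.02,0, 1,0.18,0.57,0.02,0, 1,0.18,0.57,0.02,0]'
python3 -m handwheel '[1,-0.6,0.3,0.13,0, 1,-0.6,0.3,0.13,0, 1,-0.6,0.3,0.13,0, 1,-0.6,0.3,0.13,0]'
python3 -m handwheel '[1,-0.67,-0.05,0.27,0, 1,-0.67,-0.05,0.27,0, 1,-0.67,-0.05,0.27,0, 1,-0.67,-0.05,0.27,0, 1,-0.67,-0.05,0.5,0, 1,-0.67,-0.05,0.6,0, 1,-0.67,-0.05,0.6,0]'
python3 - <<'E'
from h import *
plan([(.4245,.1975,.0805,144.6)])
E
```

```text
t: 23.45
position: [0.3431, 0.0209, 0.2176]
tcp_rot: [0.0, -0.463, 0.886, -0.0]
force: [0.3, -0.2, -0.0]
opening: 0.505
t: 23.85
position: [0.3585, 0.1213, 0.1976]
tcp_rot: [-0.001, -0.465, 0.886, 0.0]
force: [0.0, -0.6, -0.9]
opening: 0.501
t: 24.55
position: [0.4204, 0.1966, 0.1075]
tcp_rot: [-0.001, -0.462, 0.887, 0.0]
force: [-0.4, -0.5, 1.1]
opening: 0.497
now [0.4204 0.1966 0.1075] 145.09 j [ 0.26  0.24 -0.44  0.9  -0.   -0.7 ] tilt z [-0.0025 -0.001  -1.    ]
(0.4245, 0.1975, 0.0805, 144.6) -> [-0.021, -0.019, 0.18] 0.004 rows>= 0.5
```

```bash
python3 -m handwheel '[1,-0.02,-0.02,0.08,0, 1,-0.02,-0.02,0.14,0, 1,-0.02,-0.02,0.17,0, 1,-0.02,-0.02,0.18,0, 1,-0.02,-0.02,0.18,0]'
python3 - <<'E'
from h import *
plan([(.4245,.1975,.0805,144.6)])
E
```

```text
t: 25.05
position: [0.4257, 0.1992, 0.0813]
tcp_rot: [-0.0, -0.463, 0.886, -0.0]
force: [-0.8, 0.1, -1.8]
opening: 0.505
now [0.4257 0.1992 0.0813] 145.2 j [ 0.26  0.27 -0.47  0.83 -0.   -0.7 ] tilt z [-1.e-04 -1.e-04 -1.e+00]
(0.4245, 0.1975, 0.0805, 144.6) -> [0.014, 0.0, 0.005] 0.005 rows>= 0.1
```

```bash
python3 -m handwheel '[1,0.014,0,0.006,0, 1,0.014,0,0.01,0]'
python3 -m handwheel '[0.2,0,0,0,0, 0,0,0,0,0, -0.3,0,0,0,0, -0.5,0,0,0,0, -0.5,0,0,0,0]'
python3 -m handwheel '[-0.5,0,0,-0.1,0, -0.5,0,0,-0.4,0, -0.5,0,0,-0.8,0, -0.5,0,0,-1,0, -0.5,0,0,-1,0]'
python3 - <<'E'
from h import *
chk("top",.4245,.1975,.144); chk("side",.4245,.1975,.144); im=chk("wrist",.4245,.1975,.144)
cv2.imwrite("pics/w7.png",im[:,:,::-1])
plan([(.345,.08,.27,144.6),(.335,-.06,.28,144.6),(.38,-.19,.28,144.6),(.44,-.30,.28,144.6)])
E
```

```text
t: 25.25
position: [0.4246, 0.1975, 0.0802]
tcp_rot: [0.0, -0.463, 0.886, -0.0]
force: [-3.3, 1.0, 13.9]
opening: 0.499
t: 25.75
position: [0.4246, 0.1975, 0.0798]
tcp_rot: [0.0, -0.463, 0.886, -0.0]
force: [0.4, -0.6, 0.2]
opening: 0.749
t: 26.25
position: [0.4265, 0.1981, 0.2345]
tcp_rot: [0.004, -0.463, 0.886, -0.001]
force: [-0.0, -0.3, -0.7]
opening: 0.75
top 90 [0.4233 0.1979 0.1431] [0.4232 0.1978 0.1446] [0.025 0.026 0.014]
side 99 [0.425  0.1995 0.1415] [0.4255 0.2011 0.1436] [0.026 0.027 0.012]
wrist 1045 [0.4218 0.199  0.1398] [0.421  0.1979 0.143 ] [0.027 0.027 0.012]
now [0.4244 0.1975 0.2293] 145.19 j [ 0.26  0.17 -0.18  1.22 -0.   -0.7 ] tilt z [-4.e-04 -1.e-04 -1.e+00]
(0.345, 0.08, 0.27, 144.6) -> [0.945, -0.013, -0.272] 0.005 rows>= 3.0 
(0.335, -0.06, 0.28, 144.6) -> [0.799, -0.486, -0.067] -0.0 rows>= 2.8 
(0.38, -0.19, 0.28, 144.6) -> [0.533, -0.747, 0.0] -0.0 rows>= 2.8 
(0.44, -0.3, 0.28, 144.6) -> [0.366, -0.751, 0.0] -0.0 rows>= 2.5
```

View pics/w7.png

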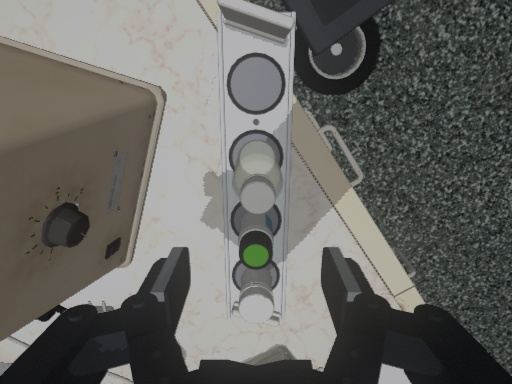

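```bash
python3 -m handwheel '[-0.8,0.94,-0.01,-0.27,0, -0.8,0.94,-0.01,-0.27,0, -0.8,0.94,-0.01,-0.27,0, -0.8,0.94,-0.01,-0.27,0]'
python3 -m handwheel '[-1,0.8,-0.49,-0.07,0, -1,0.8,-0.49,-0.07,0, -1,0.8,-0.49,-0.07,0, -1,0.8,-0.49,-0.07,0]'
python3 -m handwheel '[-1,0.53,-0.75,0,0, -1,0.53,-0.75,0,0, -1,0.53,-0.75,0,0, -1,0.53,-0.75,0,0]'
python3 -m handwheel '[-1,0.36,-0.75,0,0, -1,0.36,-0.75,0,0, -1,0.36,-0.75,0,0, -1,0.36,-0.75,0,0, -1,0.36,-0.75,0,0]'
python3 - <<'E'
from h import *
im=chk("wrist",.492,-.351,.18); im=chk("wrist",.492,-.351,.18)
cv2.imwrite("pics/w8.png",im[:,:,::-1])
d=manip.read_camera("wrist")[1]; P=cloud("wrist",d).reshape(-1,3); r=np.hypot(P[:,0]-.4915,P[:,1]+.3505)
Ps=cloud("side",np.load("pics/side0.npy")).reshape(-1,3); rs=np.hypot(Ps[:,0]-.4915,Ps[:,1]+.3505)
for z in np.arange(.09,.19,.005):
    m=(r<.045)&(abs(P[:,2]-z)<.0025); ms=(rs<.045)&(abs(Ps[:,2]-z)<.0025)
    print(round(z,3),m.sum(),np.round(np.percentile(r[m],[50,90]),4) if m.sum() else '',ms.sum(),np.round(np.percentile(rs[ms],[50,90]),4) if ms.sum() else '')
plan([(.4915,-.3505,.25,144.6)])
E
```

```text
t: 26.8
position: [0.343, 0.0783, 0.2706]
tcp_rot: [-0.0, -0.462, 0.887, -0.0]
force: [0.4, 0.1, -0.0]
opening: 0.899
t: 27.2
position: [0.337, -0.0631, 0.2798]
tcp_rot: [-0.001, -0.461, 0.887, 0.0]
force: [0.6, 0.2, 0.5]
opening: 1.002
t: 27.6
position: [0.3855, -0.1919, 0.2787]
tcp_rot: [-0.001, -0.462, 0.887, 0.001]
force: [0.8, 0.8, 0.6]
opening: 0.995
t: 28.1
position: [0.4458, -0.2966, 0.2795]
tcp_rot: [-0.0, -0.463, 0.886, 0.001]
force: [-0.2, -0.1, 0.4]
opening: 0.998
wrist 1765 [ 0.4905 -0.3501  0.1761] [ 0.4892 -0.3505  0.1796] [0.036 0.037 0.012]
wrist 1751 [ 0.4905 -0.3505  0.1762] [ 0.4893 -0.3508  0.1795] [0.036 0.036 0.012]
0.09 40 [0.0309 0.0311] 21 [0.0301 0.033 ]
0.095 58 [0.0309 0.0311] 24 [0.0294 0.0321]
0.1 42 [0.0309 0.0311] 24 [0.0291 0.0317]
0.105 58 [0.0309 0.0311] 19 [0.0294 0.0317]
0.11 59 [0.0308 0.031 ] 23 [0.03   0.0328]
0.115 61 [0.0308 0.0309] 24 [0.0299 0.0322]
0.12 64 [0.0308 0.0309] 25 [0.0294 0.0327]
0.125 127 [0.0304 0.0308] 22 [0.0286 0.0318]
0.13 189 [0.0295 0.0301] 32 [0.0288 0.0314]
0.135 329 [0.0279 0.0288] 33 [0.0264 0.0291]
0.14 365 [0.0256 0.0267] 31 [0.0238 0.0273]
0.145 353 [0.023  0.0242] 29 [0.0224 0.0249]
0.15 355 [0.0202 0.0216] 26 [0.0192 0.0228]
0.155 75 [0.0184 0.0188] 18 [0.017  0.0217]
0.16 63 [0.0183 0.0186] 11 [0.0179 0.0195]
0.165 75 [0.0184 0.0187] 14 [0.0171 0.0191]
0.17 80 [0.0183 0.0187] 15 [0.0174 0.0184]
0.175 93 [0.0183 0.0186] 17 [0.0168 0.0189]
0.18 1608 [0.0128 0.0172] 62 [0.0133 0.0178]
0.185 0  2 [0.0126 0.0166]
now [ 0.4455 -0.2963  0.2808] 145.24 j [-0.74  0.27  0.1   1.4   0.   -1.7 ] tilt z [-2.e-04  3.e-04 -1.e+00]
(0.4915, -0.3505, 0.25, 144.6) -> [0.122, -0.458, 0.205] 0.006 rows>= 1.5
```

View pics/w8.png

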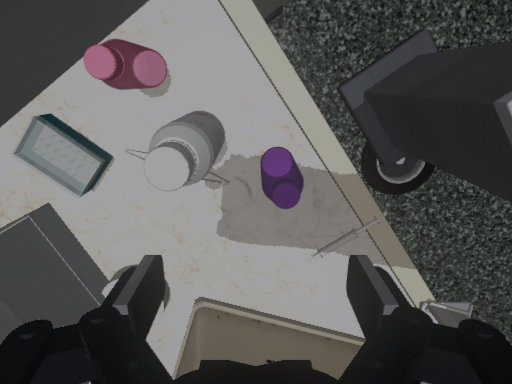

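```bash
python3 -m handwheel '[-0.5,0.12,-0.46,0.2,0, -0.5,0.12,-0.46,0.2,0, -0.5,0.12,-0.46,0.2,0, -0.5,0.12,-0.46,0.2,0, -0.5,0.12,-0.46,0.2,0]'
python3 - <<'E'
from h import *
plan([(.4915,-.3505,.152,144.6)])
E
```

```text
t: 28.75
position: [0.4917, -0.3509, 0.2517]
tcp_rot: [0.0, -0.463, 0.886, -0.0]
force: [0.2, -0.1, -0.4]
opening: 0.751
now [ 0.4917 -0.3509  0.2517] 145.21 j [-0.75  0.4   0.21  1.38  0.   -1.72] tilt z [ 6.e-04 -5.e-04 -1.e+00]
(0.4915, -0.3505, 0.152, 144.6) -> [-0.001, 0.002, 0.664] 0.005 rows>= 2.0
```

```bash
python3 -m handwheel '[-0.5,0,0,0.25,0, -0.5,0,0,0.45,0, -0.5,0,0,0.6,0, -0.5,0,0,0.66,0, -0.5,0,0,0.66,0, -0.5,0,0,0.66,0]'
python3 -m handwheel '[0.2,0,0,0,0, 1,0,0,0,0, 1,0,0,0,0, 1,0,0,0,0, 1,0,0,0,0, 1,0,0,0,0, 1,0,0,0,0]'
python3 - <<'E'
from h import *
im=manip.read_camera("wrist")[0]; cv2.imwrite("pics/w9.png",im[:,:,::-1])
E
```

```text
t: 29.35
position: [0.4923, -0.3519, 0.1533]
tcp_rot: [0.0, -0.463, 0.886, -0.001]
force: [-0.2, -0.3, 0.4]
opening: 0.749
t: 30.05
position: [0.4933, -0.3531, 0.1562]
tcp_rot: [0.001, -0.463, 0.886, -0.003]
force: [-6.6, 4.0, 43.0]
opening: 0.005
```

View pics/w9.png

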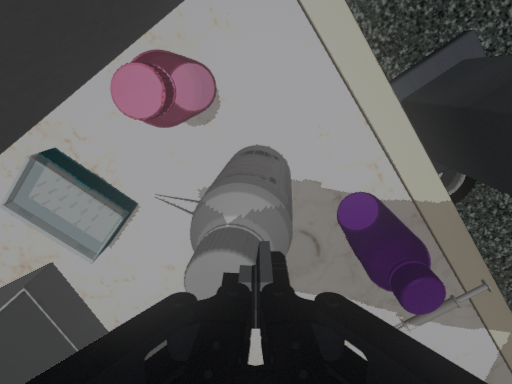

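```bash
python3 - <<'E'
from h import *
im,d=manip.read_camera("wrist"); P=cloud("wrist",d); 
m=(np.hypot(P[...,0]-.49,P[...,1]+.35)<.06)&(abs(P[...,2]-.178)<.012)
print(m.sum()); Q=P[m]; print(np.percentile(Q,[2,50,98],axis=0).round(4))
for v in range(220,340,10):
    print(v,[tuple((P[v,u]*1000).round().astype(int).tolist()) for u in (200,215,230,245,258,270)])
print(manip.get_obs()['force'].round(1),manip.get_obs()['opening'])
im2,d2=manip.read_camera("side"); cv2.imwrite("pics/s9.png",cv2.resize(im2[60:180,180:340,::-1],None,fx=4,fy=4)); 
E
```

```text
4162
[[ 0.4779 -0.3773  0.167 ]
 [ 0.4947 -0.3664  0.18  ]
 [ 0.5164 -0.351   0.1885]]
220 [(509, -381, 142), (499, -378, 149), (492, -374, 151), (486, -370, 151), (481, -366, 150), (477, -361, 146)]
230 [(510, -377, 147), (499, -377, 159), (492, -373, 161), (488, -368, 157), (484, -363, 153), (480, -358, 149)]
240 [(513, -374, 149), (498, -376, 170), (491, -373, 172), (487, -368, 170), (485, -361, 159), (482, -355, 154)]
250 [(504, -378, 175), (496, -376, 179), (491, -373, 180), (487, -367, 177), (485, -361, 169), (480, -358, 169)]
260 [(505, -376, 179), (499, -372, 181), (493, -369, 181), (488, -366, 182), (484, -361, 179), (481, -357, 177)]
270 [(508, -372, 179), (502, -369, 181), (496, -365, 181), (489, -364, 185), (485, -360, 184), (481, -358, 186)]
280 [(511, -368, 180), (505, -365, 180), (497, -364, 187), (489, -363, 192), (485, -361, 193), (481, -358, 193)]
290 [(513, -364, 180), (508, -361, 181), (492, -368, 202), (489, -364, 199), (487, -358, 194), (481, -359, 199)]
300 [(506, -369, 198), (496, -371, 207), (492, -367, 206), (488, -364, 206), (489, -354, 194), (481, -360, 206)]
310 [(504, -369, 205), (496, -369, 211), (492, -367, 211), (488, -364, 211), (492, -350, 194), (482, -359, 210)]
320 [(503, -369, 210), (492, -373, 221), (491, -367, 216), (488, -364, 216), (495, -346, 194), (482, -359, 215)]
330 [(496, -375, 225), (492, -373, 225), (488, -370, 225), (490, -361, 215), (598, -196, -1), (479, -363, 224)]
[-7.5  3.7 42.4] 0.0005520521796417764
```

View pics/s9.png

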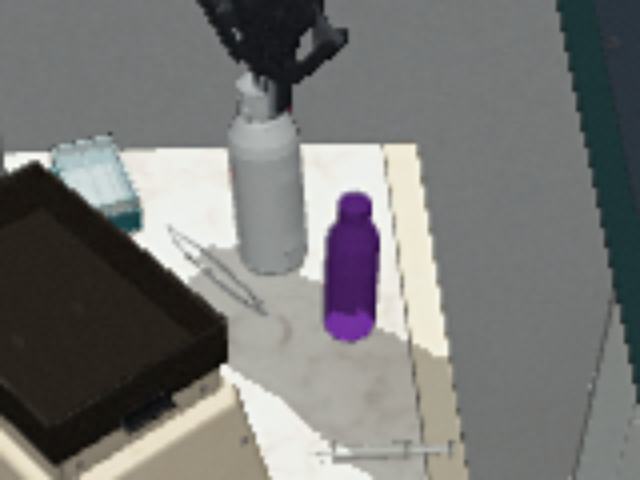

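```bash
python3 -m handwheel '[1,0,0,-0.02,0, 1,0,0,-0.04,0, 1,0,0,-0.08,0, 1,0,0,-0.12,0]'
python3 -m handwheel '[1,0,0,-0.1,0, 1,0,0,-0.2,0, 1,0,0,-0.3,0, 1,0,0,-0.3,0]'
python3 - <<'E'
from h import *
im=manip.read_camera("wrist")[0]; cv2.imwrite("pics/w10.png",im[:,:,::-1])
im2,d2=manip.read_camera("side"); cv2.imwrite("pics/s10.png",cv2.resize(im2[60:180,180:340,::-1],None,fx=4,fy=4)); 
E
```

```text
t: 30.6
position: [0.492, -0.3518, 0.1701]
tcp_rot: [-0.0, -0.463, 0.886, 0.0]
force: [-1.2, -0.6, 0.2]
opening: 0.005
t: 31.0
position: [0.4926, -0.3523, 0.2166]
tcp_rot: [0.0, -0.463, 0.886, -0.001]
force: [1.1, -0.1, 0.5]
opening: -0.002
```

View pics/w10.png

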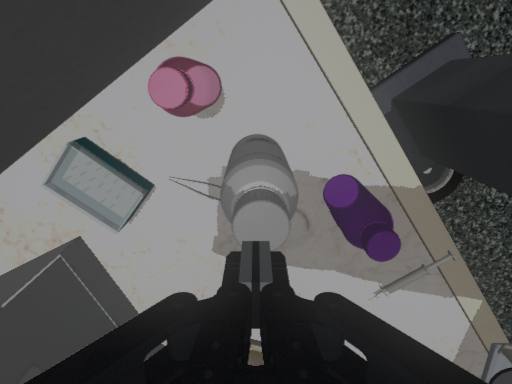

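View pics/s10.png

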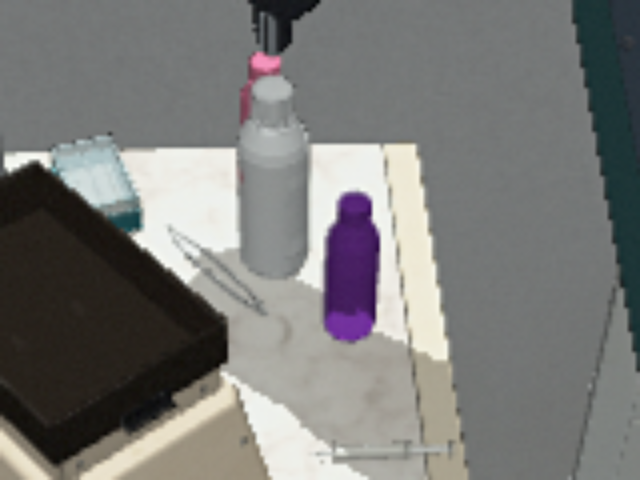

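```bash
python3 -m handwheel '[-1,0,0,-0.2,0, -1,0,0,-0.4,0, -1,0,0,-0.5,0, -1,0,0,-0.5,0, -1,0,0,-0.5,0, -1,0,0,-0.5,0]'
python3 - <<'E'
from h import *
from scipy.optimize import least_squares
for n in("wrist","side","top"):
    d=manip.read_camera(n)[1]; P=cloud(n,d).reshape(-1,3); x,y=.493,-.352
    m=np.hypot(P[:,0]-x,P[:,1]-y)<.05
    Q=P[m&(P[:,2]>.04)&(P[:,2]<.125)]; T=P[m&(abs(P[:,2]-.18)<.006)]
    if len(Q)>10: print(n,len(Q),least_squares(lambda p:np.hypot(Q[:,0]-p[0],Q[:,1]-p[1])-.0305,[x,y],loss='soft_l1',f_scale=.002).x.round(4))
    if len(T): print('  top',((T.max(0)+T.min(0))/2).round(4),np.ptp(T,axis=0).round(3))
plan([(.493,-.352,.2,144.6)])
E
```

```text
t: 31.7
position: [0.4917, -0.3515, 0.2883]
tcp_rot: [-0.0, -0.463, 0.886, 0.001]
force: [0.8, 0.0, -0.1]
opening: 0.993
wrist 566 [ 0.491  -0.3502]
  top [ 0.4909 -0.3506  0.1778] [0.036 0.036 0.008]
side 356 [ 0.4929 -0.3515]
  top [ 0.4928 -0.3488  0.1786] [0.032 0.038 0.009]
top 189 [ 0.4919 -0.3508]
  top [ 0.4914 -0.3504  0.1795] [0.035 0.037 0.01 ]
now [ 0.4918 -0.3516  0.2889] 145.18 j [-0.76  0.4   0.32  1.49  0.   -1.72] tilt z [-1.e-03  9.e-04 -1.e+00]
(0.493, -0.352, 0.2, 144.6) -> [-0.002, -0.008, 0.593] 0.005 rows>= 1.8
```

```bash
python3 -m handwheel '[-1,0,0,0.2,0, -1,0,0,0.4,0, -1,0,0,0.6,0, -1,0,0,0.8,0, -1,0,0,0.8,0, -1,0,0,0.8,0]'
python3 - <<'E'
from h import *
plan([(.4919,-.3508,.115,144.6),(.4919,-.3508,.111,144.6)])
E
```

```text
t: 32.45
position: [0.492, -0.3517, 0.1703]
tcp_rot: [-0.0, -0.463, 0.886, 0.0]
force: [-0.2, 0.1, 1.5]
opening: 1.001
now [ 0.492  -0.3517  0.1703] 145.19 j [-0.76  0.42  0.03  1.18  0.   -1.72] tilt z [-4.e-04  4.e-04 -1.e+00]
(0.4919, -0.3508, 0.115, 144.6) -> [-0.005, 0.004, 0.368] 0.005 rows>= 1.1 
(0.4919, -0.3508, 0.111, 144.6) -> [0.0, 0.0, 0.027] -0.0 rows>= 0.1
```

```bash
python3 -m handwheel '[-1,-0.005,0,0.15,0, -1,-0.005,0,0.25,0, -1,-0.005,0,0.33,0, -1,-0.005,0,0.37,0, -1,-0.005,0,0.37,0]'
python3 -m handwheel '[-1,0,0,0.02,0, -1,0,0,0.02,0, -1,0,0,0.02,0]'
python3 -c "
from h import *
im=manip.read_camera('wrist')[0]; cv2.imwrite('pics/w11.png',im[:,:,::-1]); plan([(.4919,-.3508,.111,144.6)])"
```

```text
t: 32.95
position: [0.4926, -0.3513, 0.1145]
tcp_rot: [0.0, -0.463, 0.886, -0.0]
force: [-0.4, 0.2, 0.6]
opening: 1.004
t: 33.25
position: [0.4926, -0.3513, 0.1117]
tcp_rot: [0.0, -0.463, 0.886, -0.0]
force: [0.3, 0.5, -0.8]
opening: 1.003
now [ 0.4926 -0.3513  0.1117] 145.19 j [-0.75  0.46 -0.08  1.03 -0.   -1.72] tilt z [ 4.e-04 -4.e-04 -1.e+00]
(0.4919, -0.3508, 0.111, 144.6) -> [-0.0, 0.006, 0.004] 0.005 rows>= 0.1
```

View pics/w11.png

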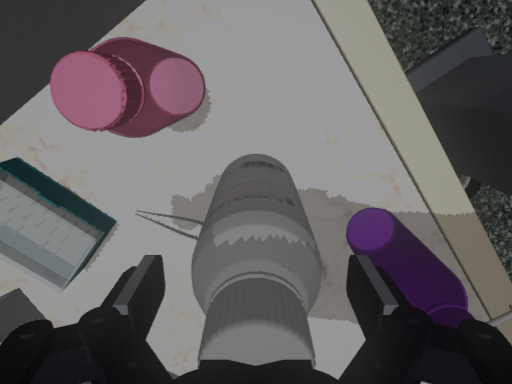

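```bash
python3 -m handwheel '[-1,0,0,0.013,0, -1,0,0,0.013,0, -1,0,0,0.013,0]'
python3 -m handwheel '[-0.3,0,0,0,0, 0,0,0,0,0, 1,0,0,0,0, 1,0,0,0,0, 1,0,0,0,0, 1,0,0,0,0]'
```

```text
t: 33.6
position: [0.4924, -0.3512, 0.1093]
tcp_rot: [-0.0, -0.463, 0.886, 0.0]
force: [-0.4, 0.3, -0.4]
opening: 0.999
t: 34.2
position: [0.4925, -0.3512, 0.11]
tcp_rot: [0.0, -0.463, 0.886, -0.0]
force: [-1.3, 1.1, 8.3]
opening: 0.68
```

```bash
python3 -m handwheel '[1,0,0,-0.03,0, 1,0,0,-0.06,0, 1,0,0,-0.1,0, 1,0,0,-0.15,0, 1,0,0,-0.2,0, 1,0,0,-0.2,0]'
python3 -c "
from h import *
im=manip.read_camera('wrist')[0]; cv2.imwrite('pics/w12.png',im[:,:,::-1]); print(manip.get_obs()['force'])
im2,d2=manip.read_camera('side'); cv2.imwrite('pics/s12.png',cv2.resize(im2[60:180,180:340,::-1],None,fx=4,fy=4))"
```

```text
t: 34.8
position: [0.4929, -0.3516, 0.1406]
tcp_rot: [0.0, -0.463, 0.886, -0.001]
force: [-0.4, -0.6, -6.1]
opening: 0.677
[ 0.32280432 -0.06764678 -6.04221017]
```

View pics/w12.png

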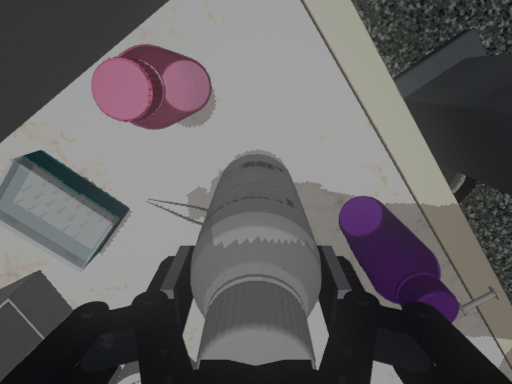

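View pics/s12.png

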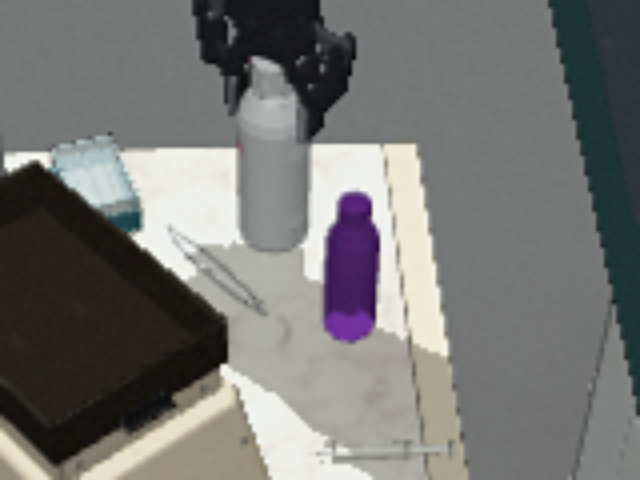

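```bash
python3 -m handwheel '[1,0,0,-0.1,0, 1,0,0,-0.25,0, 1,0,0,-0.45,0, 1,0,0,-0.65,0, 1,0,0,-0.8,0, 1,0,0,-0.88,0, 1,0,0,-0.88,0]'
python3 - <<'E'
from h import *
plan([(.42,-.27,.275,144.6),(.36,-.17,.275,144.6),(.325,-.04,.275,144.6),(.33,.07,.275,144.6),(.3785,.132,.25,144.6),(.3785,.132,.15,144.6)])
E
```

```text
t: 35.6
position: [0.4929, -0.3516, 0.2725]
tcp_rot: [0.0, -0.463, 0.886, -0.001]
force: [-0.0, 1.0, -6.0]
opening: 0.679
now [ 0.4929 -0.3516  0.2725] 145.19 j [-0.75  0.4   0.27  1.44  0.   -1.72] tilt z [ 0.0016 -0.0015 -1.    ]
(0.42, -0.27, 0.275, 144.6) -> [-0.169, 0.709, -0.016] 0.005 rows>= 2.2 
(0.36, -0.17, 0.275, 144.6) -> [-0.312, 0.712, 0.0] -0.0 rows>= 2.3 
(0.325, -0.04, 0.275, 144.6) -> [-0.571, 0.692, 0.0] -0.0 rows>= 2.7 
(0.33, 0.07, 0.275, 144.6) -> [-0.617, 0.398, 0.0] -0.0 rows>= 2.2 
(0.3785, 0.132, 0.25, 144.6) -> [-0.524, -0.024, 0.167] -0.0 rows>= 1.7 
(0.3785, 0.132, 0.15, 144.6) -> [0.0, 0.0, 0.667] -0.0 rows>= 2.0
```

```bash
python3 -m handwheel '[1,-0.04,0.15,0,0, 1,-0.08,0.35,0,0, 1,-0.13,0.55,0,0, 1,-0.17,0.71,0,0, 1,-0.17,0.71,0,0]'
python3 -m handwheel '[1,-0.06,0.15,0,0, 1,-0.15,0.35,0,0, 1,-0.24,0.55,0,0, 1,-0.31,0.71,0,0, 1,-0.31,0.71,0,0]'
python3 -m handwheel '[1,-0.12,0.15,0,0, 1,-0.28,0.35,0,0, 1,-0.44,0.54,0,0, 1,-0.57,0.69,0,0, 1,-0.57,0.69,0,0]'
python3 -m handwheel '[1,-0.15,0.1,0,0, 1,-0.35,0.23,0,0, 1,-0.5,0.33,0,0, 1,-0.62,0.4,0,0, 1,-0.62,0.4,0,0]'
python3 - <<'E'
from h import *
plan([(.3785,.132,.25,144.6),(.3785,.132,.15,144.6)])
E
```

```text
t: 36.1
position: [0.4176, -0.2671, 0.2708]
tcp_rot: [-0.0, -0.463, 0.886, 0.001]
force: [-1.3, -0.3, -4.8]
opening: 0.674
t: 36.6
position: [0.3571, -0.1682, 0.2708]
tcp_rot: [-0.0, -0.464, 0.886, 0.001]
force: [-0.8, -0.6, -6.5]
opening: 0.672
t: 37.1
position: [0.3216, -0.0389, 0.2709]
tcp_rot: [0.0, -0.464, 0.886, 0.0]
force: [-0.2, -1.0, -5.8]
opening: 0.675
t: 37.6
position: [0.3269, 0.0708, 0.2708]
tcp_rot: [-0.0, -0.464, 0.886, 0.0]
force: [-1.2, -1.1, -5.5]
opening: 0.672
now [0.3269 0.0708 0.2708] 145.33 j [-0.03 -0.08 -0.33  1.32  0.   -1.  ] tilt z [-5.e-04  4.e-04 -1.e+00]
(0.3785, 0.132, 0.25, 144.6) -> [-0.531, -0.051, 0.138] 0.006 rows>= 1.7 
(0.3785, 0.132, 0.15, 144.6) -> [0.0, 0.0, 0.667] -0.0 rows>= 2.0
```

```bash
python3 -m handwheel '[1,-0.15,-0.02,0,0, 1,-0.35,-0.04,0.05,0, 1,-0.48,-0.05,0.1,0, 1,-0.53,-0.05,0.14,0, 1,-0.53,-0.05,0.14,0, 1,-0.53,-0.05,0.14,0]'
python3 -m handwheel '[1,0,0,0.12,0, 1,0,0,0.28,0, 1,0,0,0.44,0, 1,0,0,0.58,0, 1,0,0,0.67,0, 1,0,0,0.67,0]'
python3 - <<'E'
from h import *
im=manip.read_camera("wrist")[0]; cv2.imwrite("pics/w13.png",im[:,:,::-1])
plan([(.3785,.132,.119,144.6)])
E
```

```text
t: 38.2
position: [0.3776, 0.1297, 0.2502]
tcp_rot: [-0.0, -0.463, 0.886, -0.0]
force: [-0.3, -0.0, -4.8]
opening: 0.676
t: 38.8
position: [0.3768, 0.1295, 0.149]
tcp_rot: [-0.001, -0.463, 0.886, 0.0]
force: [-0.7, -0.9, -5.2]
opening: 0.676
now [0.3774 0.1297 0.15  ] 145.14 j [ 0.13  0.1  -0.49  0.98 -0.   -0.84] tilt z [-6.e-04 -2.e-04 -1.e+00]
(0.3785, 0.132, 0.119, 144.6) -> [-0.016, 0.003, 0.207] 0.005 rows>= 0.6
```

View pics/w13.png

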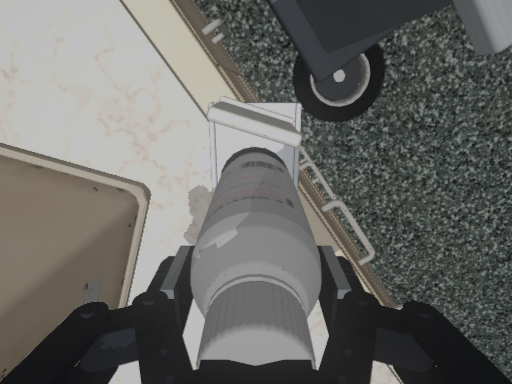

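```bash
python3 -m handwheel '[1,-0.016,0,0.07,0, 1,-0.016,0,0.13,0, 1,-0.016,0,0.18,0, 1,-0.016,0,0.2,0, 1,-0.016,0,0.2,0, 1,-0.016,0,0.2,0]'
python3 - <<'E'
from h import *
plan([(.3785,.132,.118,144.6)])
E
```

```text
t: 39.45
position: [0.3794, 0.1324, 0.12]
tcp_rot: [0.0, -0.463, 0.886, -0.0]
force: [-0.4, 0.5, -6.8]
opening: 0.675
now [0.3794 0.1324 0.12  ] 145.19 j [ 0.13  0.13 -0.55  0.89  0.   -0.83] tilt z [ 1.e-04  0.e+00 -1.e+00]
(0.3785, 0.132, 0.118, 144.6) -> [0.006, 0.003, 0.013] 0.005 rows>= 0.1
```

```bash
python3 -m handwheel '[1,0.004,0.003,0.006,0, 1,0.004,0.003,0.013,0, 1,0.004,0.003,0.013,0]'
python3 -m handwheel '[0,0,0,0,0, -0.5,0,0,0,0, -0.8,0,0,0,0, -0.9,0,0,0,0, -0.9,0,0,0,0, -0.9,0,0,0,0]'
python3 - <<'E'
from h import *
im=manip.read_camera("wrist")[0]; cv2.imwrite("pics/w14.png",im[:,:,::-1])
print(manip.get_obs()['force'])
E
```

```text
t: 39.75
position: [0.3786, 0.1322, 0.118]
tcp_rot: [0.0, -0.463, 0.886, -0.0]
force: [0.3, 0.0, -3.4]
opening: 0.677
t: 40.35
position: [0.3786, 0.1321, 0.1179]
tcp_rot: [0.0, -0.463, 0.886, -0.0]
force: [-0.0, 0.6, 0.1]
opening: 0.947
[ 0.01120799 -1.46914876 -0.7904021 ]
```

View pics/w14.png

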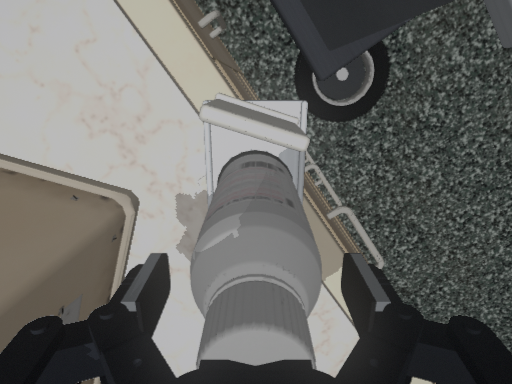

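Released and standing (centre near (256,250)), with both fingers clear. I'll raise the gripper, move it away and check.

```bash
python3 -m handwheel '[-0.9,0,0,-0.1,0, -0.9,0,0,-0.3,0, -0.9,0,0,-0.6,0, -0.9,0,0,-0.9,0, -0.9,0,0,-1,0, -0.9,0,0,-1,0]'
python3 -m handwheel '[-0.9,0.6,-0.3,-0.1,0, -0.9,0.8,-0.6,-0.1,0, -0.9,0.8,-0.8,-0.1,0, -0.9,0.8,-0.8,-0.1,0, -0.9,0.8,-0.8,-0.1,0]'
python3 -m handwheel '[-0.9,0.3,-0.4,0,0, -0.9,0.5,-0.8,0,0, -0.9,0.5,-0.8,0,0, -0.9,0.5,-0.8,0,0, -0.9,0.5,-0.8,0,0]'
python3 - <<'E'
from h import *
for n in("top","side"):
    for k,x,y,z in(("p1",.517,.329,.074),("p2",.4706,.2636,.089),("p3",.4245,.1975,.144),("p4",.3785,.132,.188)):
        print(k,end=' '); im=chk(n,x,y,z)
    crop=im[100:260,90:320] if n=="top" else im[130:345,190:350]
    cv2.imwrite(f"pics/{n}15.png",cv2.resize(crop[:,:,::-1],None,fx=2.7,fy=2.7,interpolation=cv2.INTER_CUBIC))
E
```

```text
t: 41.0
position: [0.3796, 0.1323, 0.2698]
tcp_rot: [0.002, -0.463, 0.886, -0.001]
force: [0.7, 0.4, -1.2]
opening: 0.954
t: 41.5
position: [0.4093, -0.0374, 0.2815]
tcp_rot: [-0.001, -0.462, 0.887, 0.0]
force: [0.0, -0.7, -0.5]
opening: 0.949
t: 42.0
position: [0.464, -0.1646, 0.2816]
tcp_rot: [-0.001, -0.463, 0.886, 0.001]
force: [0.0, 0.1, 0.2]
opening: 0.953
p1 top 161 [0.5149 0.3287 0.0711] [0.5145 0.3278 0.0732] [0.039 0.039 0.014]
p2 top 119 [0.4699 0.2637 0.0864] [0.4703 0.2637 0.0887] [0.032 0.033 0.014]
p3 top 89 [0.4232 0.198  0.1423] [0.4232 0.1979 0.1446] [0.025 0.025 0.014]
p4 top 164 [0.3772 0.1321 0.1846] [0.3775 0.1317 0.1875] [0.033 0.036 0.013]
p1 side 230 [0.5175 0.3302 0.0709] [0.517  0.3312 0.073 ] [0.039 0.042 0.014]
p2 side 162 [0.4724 0.2655 0.086 ] [0.4726 0.2671 0.088 ] [0.035 0.035 0.014]
p3 side 103 [0.4254 0.1997 0.1414] [0.4252 0.2013 0.1429] [0.025 0.028 0.014]
p4 side 158 [0.3792 0.1344 0.1846] [0.3796 0.1351 0.1868] [0.036 0.038 0.013]
```

View pics/top15.png

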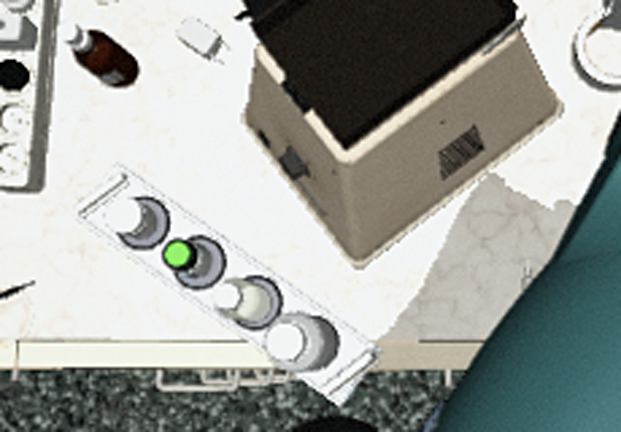

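View pics/side15.png

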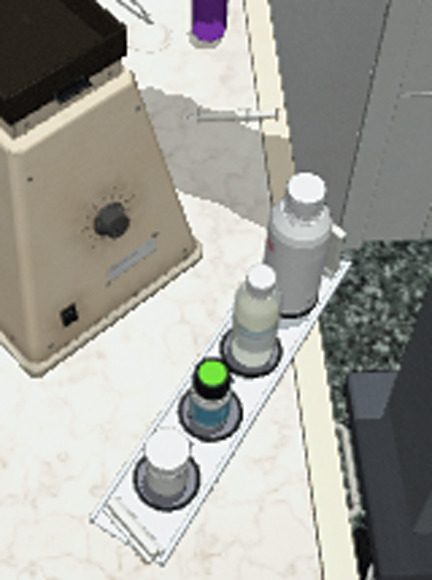

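```bash
python3 -c "
from bench import manip
o=manip.get_obs(); print(o['t'],o['force'].round(1),abs(o['dq']).max()); print(manip.sign_off())"
```

```text
42.4 [-0.7  0.4  1.1] 0.004763268254659218
the job is handed in; nothing more can be done
None
```

All four containers are standing on the strip in order of height, and the job was handed in at 42.4 s. The tall end stop is beside pad_4, so the order is:

| Pad | Container |
|---|---|
| pad_4 | rinse bottle |
| pad_3 | clear bottle |
| pad_2 | gel jar |
| pad_1 | powder jar |

- **Final check:** in the last top and side pictures all four stand upright. Each camera put the centres within about 2.5 mm of their pad centres. The two cameras disagree by about 2–3 mm.
- **At hand-in:** the gripper was open and well away from everything, the arm was still, and the force reading was about 1 N.
- **One failed grasp:** I first gripped the rinse bottle by its cap. The fingers shut past the cap and pressed on the shoulder. The bottle tilted a little, and the wrist force read about 43 N. When I raised the gripper the bottle rocked back upright in its old place, and I then gripped it by the top of its body.
- **Not certain:** the 43 N was a wrist reading, well under the 120 N wrist limit. I took it to be the fingertips pressing. I can't rule out that it counts against the 40 N limit on the arm and gripper body.

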